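# Fit the air lances to the enrober's blow-off manifold

### The job

Get the chocolate enrober's blow-off manifold ready: lift the dust cover off the collets and hang it astride the rail behind, then push every air lance lying on the mats, plain end first, into a collet of its own, past the seal until it bottoms. Last, tighten the winged thumbscrew clockwise to lock the collets, stopping at the clutch's first slip. Leave the jar, carton and spatula alone.

Things in the scene. Friction and masses are not known exactly. Their poses are not given: they have to be found in the camera images.
- manifold: fixed aluminium block, y -145 to +195 mm, x 0 to 46 mm, 115 mm high. Origin on the table under the middle of the collet row, in the front face's plane; x points into the block (away from the robot), z up. Four collets open in the front face, axes along x, 80 mm above the table, at y -112.5, -37.5, 37.5, 112.5 mm. The end block (100 mm high) at y 145 to 195 carries the thumbscrew
- seat1 (a point): centre of the solid bottom of collet 1 (1 at the manifold's -y end, 4 at +y), 36 mm behind the mouth; axes as the manifold's. Bore 21.5 mm with a 3 mm lead-in chamfer; a sprung seal 14 mm inside the mouth drags with about 3 to 8 N, then the tube slides on to the solid bottom
- seat2 (a point): centre of the solid bottom of collet 2 (1 at the manifold's -y end, 4 at +y), 36 mm behind the mouth; axes as the manifold's. Bore 21.5 mm with a 3 mm lead-in chamfer; a sprung seal 14 mm inside the mouth drags with about 3 to 8 N, then the tube slides on to the solid bottom
- seat3 (a point): centre of the solid bottom of collet 3 (1 at the manifold's -y end, 4 at +y), 36 mm behind the mouth; axes as the manifold's. Bore 21.5 mm with a 3 mm lead-in chamfer; a sprung seal 14 mm inside the mouth drags with about 3 to 8 N, then the tube slides on to the solid bottom
- seat4 (a point): centre of the solid bottom of collet 4 (1 at the manifold's -y end, 4 at +y), 36 mm behind the mouth; axes as the manifold's. Bore 21.5 mm with a 3 mm lead-in chamfer; a sprung seal 14 mm inside the mouth drags with about 3 to 8 N, then the tube slides on to the solid bottom
- lance1: rigid steel tube, may be absent; 140 mm long, 90 g, all alike. Origin on its axis, mid of its square black grip collar (40 mm long, 28 x 28 mm); x towards the plain push-in end (20 mm diameter, chamfered, ends at x +75 mm); the other end, a tapered nozzle, ends at x -65 mm. Starts lying on a mat, axis 17 mm above the table. Fits any collet
- lance2: rigid steel tube, may be absent; 140 mm long, 90 g, all alike. Origin on its axis, mid of its square black grip collar (40 mm long, 28 x 28 mm); x towards the plain push-in end (20 mm diameter, chamfered, ends at x +75 mm); the other end, a tapered nozzle, ends at x -65 mm. Starts lying on a mat, axis 17 mm above the table. Fits any collet
- lance3: rigid steel tube, may be absent; 140 mm long, 90 g, all alike. Origin on its axis, mid of its square black grip collar (40 mm long, 28 x 28 mm); x towards the plain push-in end (20 mm diameter, chamfered, ends at x +75 mm); the other end, a tapered nozzle, ends at x -65 mm. Starts lying on a mat, axis 17 mm above the table. Fits any collet
- lance4: rigid steel tube, may be absent; 140 mm long, 90 g, all alike. Origin on its axis, mid of its square black grip collar (40 mm long, 28 x 28 mm); x towards the plain push-in end (20 mm diameter, chamfered, ends at x +75 mm); the other end, a tapered nozzle, ends at x -65 mm. Starts lying on a mat, axis 17 mm above the table. Fits any collet
- lance1_tip (a point): centre of the plain push-in end face of lance 1, on its axis, 75 mm from the collar's middle
- lance2_tip (a point): centre of the plain push-in end face of lance 2, on its axis, 75 mm from the collar's middle
- lance3_tip (a point): centre of the plain push-in end face of lance 3, on its axis, 75 mm from the collar's middle
- lance4_tip (a point): centre of the plain push-in end face of lance 4, on its axis, 75 mm from the collar's middle
- mat_left: thin grey baking mat fixed to the table at the robot's left, 200 x 220 mm, 3 mm thick; origin at the middle of its underside; up to two lances lie on it
- mat_right: the same kind of mat at the robot's right; up to two lances lie on it
- cover: aluminium dust cover, a saddle roof 260 mm long (its y): two 45 degree sheets, then upright skirts 70 mm apart inside, to 88 mm below the ridge; 4 mm sheet, 0.3 kg. Black handle fin on top, 10 mm thick (x), 70 mm long (y), its top 47 mm above the origin. Origin: mid length of the inner ridge, z up. Starts sitting over the collets, ridge along the manifold's y
- rail_mid (a point): middle of the axis of a fixed horizontal steel bar, 16 mm diameter, 420 mm long with its two end posts, behind the manifold (farther from the robot), axis about 150 mm above the table, along this point's y. A cover hanging right on it has its origin 11 mm above this axis
- spindle (a joint): angle of the thumbscrew's spindle (steel disc with a small pointer) in rad; it grows as it is turned clockwise seen from above; loose at the start (0.2 to 1.4), fully tight at its stop at 4.6. Turning takes about 0.06 N m
- thumbscrew (a joint): slip of the thumbscrew's clutch: angle of the winged knob relative to the spindle, rad, 0 at the start, growing clockwise. It stays put until the spindle is at its stop; then the knob slips on at a steady drag of about 0.25 N m
- thumbscrew_grip (a point): grip point of the winged black thumbscrew knob on its upright axis, 136 mm above the table; the wing bar is 50 mm long along this point's x, 12 mm thick along its y, its top 12 mm above and its underside 18 mm below this point; the spindle disc (40 mm diameter) lies under it, its top 29 mm below this point
- salt_jar: bystander: closed jar, 72 mm diameter, 100 mm high; origin at the middle of its underside
- carton: bystander: cardboard carton 100 x 150 x 70 mm; origin at the middle of its underside
- spatula: bystander: spatula lying on the table; origin on the underside
Things that resemble listed ones, but are neither listed nor needed, are in the scene too. What is shaped like the lance1 but red is not meant.

How it is judged:
On the way, in this order (a step that is already met when the one before it is completed fails the run):
1. the dust cover hangs astride the rail, let go and still (z of cover in the frame of rail_mid between 0.004 and 0.02 m and x of cover in the frame of rail_mid between -0.01 and 0.01 m and y of cover in the frame of rail_mid between -0.085 and 0.085 m and angle between cover's own z axis and vertical below 0.25 rad and contact force between cover and the fingers below 0.2 N and linear speed of cover below 0.03 m/s), for 0.2 s.
2. every lance is bottomed in a collet (((distance between lance1_tip and seat1 below 0.006 m and x of lance1_tip in the frame of seat1 above -0.0035 m and angle between the x axis of lance1 and the x axis of manifold, either way round below 0.15 rad) or (distance between lance1_tip and seat2 below 0.006 m and x of lance1_tip in the frame of seat2 above -0.0035 m and angle between the x axis of lance1 and the x axis of manifold, either way round below 0.15 rad) or (distance between lance1_tip and seat3 below 0.006 m and x of lance1_tip in the frame of seat3 above -0.0035 m and angle between the x axis of lance1 and the x axis of manifold, either way round below 0.15 rad) or (distance between lance1_tip and seat4 below 0.006 m and x of lance1_tip in the frame of seat4 above -0.0035 m and angle between the x axis of lance1 and the x axis of manifold, either way round below 0.15 rad)) and ((distance between lance2_tip and seat1 below 0.006 m and x of lance2_tip in the frame of seat1 above -0.0035 m and angle between the x axis of lance2 and the x axis of manifold, either way round below 0.15 rad) or (distance between lance2_tip and seat2 below 0.006 m and x of lance2_tip in the frame of seat2 above -0.0035 m and angle between the x axis of lance2 and the x axis of manifold, either way round below 0.15 rad) or (distance between lance2_tip and seat3 below 0.006 m and x of lance2_tip in the frame of seat3 above -0.0035 m and angle between the x axis of lance2 and the x axis of manifold, either way round below 0.15 rad) or (distance between lance2_tip and seat4 below 0.006 m and x of lance2_tip in the frame of seat4 above -0.0035 m and angle between the x axis of lance2 and the x axis of manifold, either way round below 0.15 rad)) and ((distance between lance3_tip and seat1 below 0.006 m and x of lance3_tip in the frame of seat1 above -0.0035 m and angle between the x axis of lance3 and the x axis of manifold, either way round below 0.15 rad) or (distance between lance3_tip and seat2 below 0.006 m and x of lance3_tip in the frame of seat2 above -0.0035 m and angle between the x axis of lance3 and the x axis of manifold, either way round below 0.15 rad) or (distance between lance3_tip and seat3 below 0.006 m and x of lance3_tip in the frame of seat3 above -0.0035 m and angle between the x axis of lance3 and the x axis of manifold, either way round below 0.15 rad) or (distance between lance3_tip and seat4 below 0.006 m and x of lance3_tip in the frame of seat4 above -0.0035 m and angle between the x axis of lance3 and the x axis of manifold, either way round below 0.15 rad)) and ((distance between lance4_tip and seat1 below 0.006 m and x of lance4_tip in the frame of seat1 above -0.0035 m and angle between the x axis of lance4 and the x axis of manifold, either way round below 0.15 rad) or (distance between lance4_tip and seat2 below 0.006 m and x of lance4_tip in the frame of seat2 above -0.0035 m and angle between the x axis of lance4 and the x axis of manifold, either way round below 0.15 rad) or (distance between lance4_tip and seat3 below 0.006 m and x of lance4_tip in the frame of seat3 above -0.0035 m and angle between the x axis of lance4 and the x axis of manifold, either way round below 0.15 rad) or (distance between lance4_tip and seat4 below 0.006 m and x of lance4_tip in the frame of seat4 above -0.0035 m and angle between the x axis of lance4 and the x axis of manifold, either way round below 0.15 rad))), for 0.2 s.
3. the thumbscrew is tight and its clutch has slipped (value of joint spindle above 4.53 rad and value of joint thumbscrew above 0.05 rad), for 0.1 s.
At the end, for the whole second after the job is handed in: Cover released, still and upright (0.25 rad) astride the rail (ridge within 10 mm of the bar, middle within 85 mm of its middle); each lance within 3.5 mm of a collet's bottom and in line (0.15 rad); spindle at its stop (over 4.53 rad), clutch slipped over 0.05 and never over 0.8 rad (all of step 1 and all of step 2 and all of step 3); the robot touches nothing.
It fails at once if the thumbscrew is turned on by more than 0.8 rad after its clutch begins to slip (value of joint thumbscrew above 0.8 rad).
It fails at once if the salt jar is disturbed (moved over 30 mm) (distance of salt_jar from where it was at the start of the episode above 0.03 m).
It fails at once if the carton is disturbed (moved over 30 mm) (distance of carton from where it was at the start of the episode above 0.03 m).
It fails at once if the spatula is disturbed (moved over 30 mm) (distance of spatula from where it was at the start of the episode above 0.03 m).
Of lance1, lance2, lance3, lance4 only 2 to 4 are there at a start; the rules pass over those that are not, and their reading is None.
At some moment in a run one of lance1, lance2, lance3, lance4 may be knocked a few centimetres aside while the robot is not near it.
It also fails if it takes over 210 s, if anything falls off the work surface, if the arm or the gripper's body presses on something with over 40 N, if the wrist force passes 120 N, or if a joint passes its speed limit or range.

### The arm

A 6-joint arm with a two-finger parallel gripper is mounted at the origin on the work surface. World frame = base frame: x ahead of the robot, y to its left, z up, the work surface at z = 0. Lengths are in m, angles in rad, forces in N, time in s.
With the tool pointing down it reaches from about 0.275 to 0.825 m from the base axis. Payload 4.9 kg.
Tool frame: the origin (TCP) lies at the very end of the fingers, on their centre line; the grasp point (between the pads) lies behind it (ctrl.hold_point_z is the x of the grasp point in the tool frame, in m); x points along the fingers, z is the direction in which the jaws open and shut, and the axes are right-handed (so a half turn about x gives the same grasp; the last joint's range is limited). The gripper opens to 85 mm and grips with 20 to 120 N. Pads are 22 mm wide; open, the fingers measure 114 mm over their backs; the gripper's body (76 mm by 85 mm) begins 54 mm behind the grasp point. The pads swing forward as they close: fully open they stand 13 mm farther back than shut.
Start: joints at [-1.242, 0.326, -0.193, 1.052, 0, 1.437], TCP at [0.246, -0.492, 0.205] pointing down, gripper open.
Joint ranges: [-2.65, 2.65], [-0.97, 1.79], [-1.3, 1.35], [-1.93, 2.1], [-1.47, 1.37], [-3.14, 3.14]. Speed limits (rad/s): [2.57, 2.57, 3.14, 3.14, 3.14, 3.14].

### API

Orientations are given as a rotation vector (axis times angle).
In Python, from plant import readout, snapshot, calibration, hand_in, ctrl gives the robot as it stands.
- The arm moves only by the shell command python3 -m pendant 'ROWS' [FORCE]. ROWS is a JSON object of lists of equal length, an entry for each row: "fingers": the opening, from 0 (shut) to 1 (fully open); "slide": the shift along the tool's x, y, z in cm, a list of three; "spin": the turn about the tool's x in degrees. In form: {"fingers": [fingers, ...], "slide": [[dx, dy, dz], ...], "spin": [spin, ...]}. A call has 1 to 8 rows; each row shifts and turns the commanded pose from where the row before left it, along the tool's axes as they then stand; what a row does not reach is not made up. A row lasts 1/8 s, in which the tool goes at most 62.5 mm and 10.7 degrees, less where a joint would pass 70% of its speed; a pose out of reach is approached as far as the arm can. A call is refused whole if a number of a shift passes 6.25 or a number of a turn 10.7, either way. A call with a gripper value outside its range is refused whole. The fingers move at their own pace and stop on an object; FORCE is the grip in N (left out, the last holds). Time passes only in rows, so rows that do not move let the fingers close. It gives the time, the measured TCP pose, the force and the opening at its end, in the units of the state.
- readout.sense(): the state, without advancing time (a new reading comes with each control period).
- snapshot(name): name is "side" or "top"; returns (picture, depth): 420x560x3 uint8, red, green, blue; 420x560 float32, m along the optical axis (not along the pixel's ray), 0 where there is no reading.
- calibration(name): a dict with "camera_matrix" (3x3 intrinsics, pixels), "D" ([k1, k2, p1, p2, k3] as OpenCV has them; the pictures are not rectified), "pose" (4x4, takes a point from camera to world coordinates). Camera axes: x right, y down, z forward; pixel columns grow to the right and rows downward; lengths in m; the calibration is good to about 2 mm. A picture is of the moment at which its call begins. calibration takes no time and is no camera call.
- hand_in(): hands the job in, once; it reports no verdict.
The state is a dict: "time": time; "qpos": joint angles; "joint_velocities": joint speeds; "tau": joint torques, N m; "tcp_pos": TCP position; "ee_rot": TCP orientation; "force": force on the tool from outside, world axes, zero at the start; "ft_torque": the same for the moment, N m; "opening": finger opening in m.
Only numpy, scipy, OpenCV 4.12 (cv2) and the standard library are available. Lean on these libraries where they do the work, as an engineer would, in place of code of your own. Each camera call takes 0.05 s, during which the arm holds its last target. There are 200 camera calls.

## Working session

There is one attempt and no reset: what is moved stays moved. The work goes in short steps, Python scripts to look and compute and a shell command to move; the robot and the scene stay as the last step left them, time stands still between calls to the robot, and variables do not carry over. Pictures are saved under pics/ and viewed, about 12 in all and at most 16, crops included, and the job is handed in when it is done.

```bash
ls; mkdir -p pics
cat > h.py <<'E'
import numpy as np, cv2, json
from plant import readout, snapshot, calibration, hand_in, ctrl
from scipy.spatial.transform import Rotation as R
def snap(n):
    p,d=snapshot(n); np.savez('pics/last_%s.npz'%n,p=p,d=d); return p,d
def load(n):
    z=np.load('pics/last_%s.npz'%n); return z['p'],z['d']
def cloud(n,d):
    c=calibration(n);K=np.array(c['camera_matrix']);P=np.array(c['pose'])
    v,u=np.mgrid[0:d.shape[0],0:d.shape[1]]
    q=cv2.undistortPoints(np.stack([u.ravel(),v.ravel()],1).astype(np.float64)[:,None],K,np.array(c['D'],float))[:,0]
    X=np.c_[q*d.ravel()[:,None],d.ravel()]
    W=X@P[:3,:3].T+P[:3,3]; W[d.ravel()<=0]=np.nan
    return W.reshape(*d.shape,3)
def ray(n,uv,z):
    c=calibration(n);K=np.array(c['camera_matrix']);P=np.array(c['pose'])
    q=cv2.undistortPoints(np.array(uv,float).reshape(-1,1,2),K,np.array(c['D'],float))[:,0]
    D=np.c_[q,np.ones(len(q))]@P[:3,:3].T; o=P[:3,3]
    return o+D*((z-o[2])/D[:,2])[:,None]
def proj(n,X):
    c=calibration(n);K=np.array(c['camera_matrix']);P=np.linalg.inv(np.array(c['pose']))
    return cv2.projectPoints(np.array(X,float).reshape(-1,1,3),cv2.Rodrigues(P[:3,:3])[0],P[:3,3],K,np.array(c['D'],float))[0][:,0]
def save(p,name): cv2.imwrite('pics/'+name,p[...,::-1])
def st():
    s=readout.sense(); r=R.from_rotvec(s['ee_rot']).as_matrix()
    print('t',round(s['time'],2),'tcp',np.round(s['tcp_pos'],4),'F',np.round(s['force'],1),'T',np.round(s['ft_torque'],2),'op',round(s['opening'],4),'q',np.round(s['qpos'],3)); print('R',np.round(r,3).tolist()); return s,r
E
python3 - <<'E'
from h import *
st(); print(ctrl.hold_point_z)
for n in ('top','side'):
    p,d=snap(n); save(p,n+'1.png'); print(n,np.round(calibration(n)['pose'],3).tolist(),np.round(calibration(n)['camera_matrix'],1).tolist(), (d>0).mean())
E
```

```text
pics
t 0.0 tcp [ 0.2453 -0.4915  0.2042] F [0.6 0.4 0.3] T [-0.01 -0.01 -0.04] op 0.0851 q [-1.242  0.327 -0.194  1.052  0.     1.437]
R [[-0.001, 0.895, 0.446], [0.002, 0.446, -0.895], [-1.0, 0.0, -0.002]]
-0.0187
top [[-0.01, -0.981, 0.196, 0.248], [-1.0, 0.008, -0.008, -0.062], [0.006, -0.196, -0.981, 1.661], [0.0, 0.0, 0.0, 1.0]] [[527.6, 0.0, 277.5], [0.0, 527.6, 204.7], [0.0, 0.0, 1.0]] 0.9959523809523809
side [[-0.986, -0.098, 0.133, 0.399], [-0.165, 0.526, -0.835, 0.846], [0.012, -0.845, -0.535, 0.698], [0.0, 0.0, 0.0, 1.0]] [[379.3, 0.0, 273.1], [0.0, 379.3, 212.7], [0.0, 0.0, 1.0]] 0.9960586734693877
```

```bash
python3 -m pendant --help 2>&1 | head -20
```

```text
invalid input: not JSON, or not a number
```

View pics/top1.png

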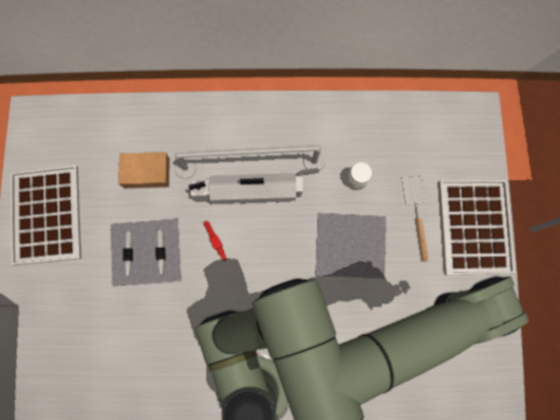

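View pics/side1.png

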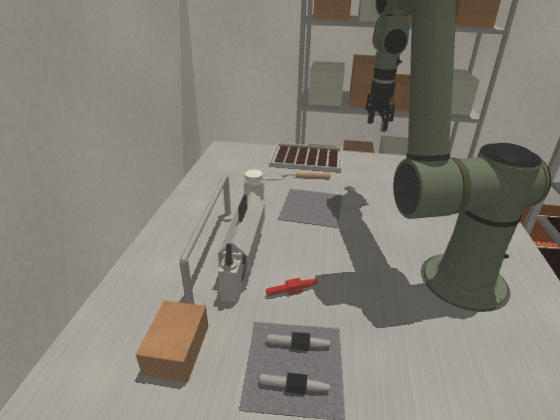

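Top view: cover handle at (252,181), thumbscrew at (197,186), rail from (180,158) to (318,151), two grey lances at (128,253) and (160,252). The red decoy is at (215,240), and the right mat (350,245) looks empty but lies partly in shadow. The side view agrees, with the lances at (298,342) and (295,383) and the right mat at (313,207) empty.

```bash
cat > m1.py <<'E'
from h import *
p,d=load('top'); W=cloud('top',d); Wx,Wy,Wz=W[...,0],W[...,1],W[...,2]
def rep(name,m):
    q=W[m]; c=q.mean(0); w,v=np.linalg.eigh(np.cov(q[:,:2].T)); a=v[:,1]; t=(q[:,:2]-c[:2])@a; s=(q[:,:2]-c[:2])@v[:,0]
    print(name,len(q),'c',np.round(c,4),'zmed',np.round(np.median(q[:,2]),4),'ax',round(np.degrees(np.arctan2(a[1],a[0])),2),'len',np.round([t.min(),t.max()],3),'wid',np.round([s.min(),s.max()],3))
v,u=np.mgrid[0:420,0:560]; g=p.astype(int).max(2); sat=g-p.astype(int).min(2)
def box(a,b,c,e): return (u>=a)&(u<b)&(v>=c)&(v<e)
rep('handle',box(235,270,172,190)&(g<60))
rep('knob',box(186,208,176,198)&(g<60))
rep('rail',box(188,310,145,166)&(Wz>0.12)&(Wz<.175))
rep('cover',box(190,312,166,208)&(Wz>0.10))
rep('coverRidge',box(190,312,166,208)&(Wz>0.13)&(g>90))
rep('endblk',box(186,215,176,205)&(Wz>0.09)&(g>90))
for nm,b in (('A',(118,140,225,282)),('B',(148,172,225,282))):
    m=box(*b)&(Wz>0.012)&(Wz<.06); rep('lance'+nm,m); rep('collar'+nm,box(*b)&(g<40))
rep('matL',box(105,190,215,290)&(Wz<0.01)&(g<120)&(g>60))
m=box(310,392,205,290)&(Wz>0.012)&(Wz<.06); print('right mat raised',m.sum())
for b,n,k in (((110,180,215,290),'lances',8),((170,330,140,215),'manif',5)):
    c=p[b[2]:b[3],b[0]:b[1]]; save(cv2.resize(c,None,fx=k,fy=k,interpolation=2),n+'.png')
i=cv2.resize(load('side')[0][300:415,240:350],None,fx=6,fy=6,interpolation=2); save(i,'lside.png')
E
python3 m1.py
```

```text
handle 104 c [nan nan nan] zmed nan ax nan len [nan nan] wid [nan nan]
knob 58 c [0.6112 0.1643 0.1419] zmed 0.1442 ax 102.97 len [-0.021  0.021] wid [-0.005  0.003]
rail 652 c [0.7125 0.0114 0.1566] zmed 0.1568 ax 92.47 len [-0.182  0.18 ] wid [-0.01   0.009]
cover 2550 c [0.6138 0.0103 0.1259] zmed 0.1231 ax 91.47 len [-0.16   0.178] wid [-0.046  0.035]
coverRidge 686 c [0.6169 0.0046 0.1384] zmed 0.1373 ax 91.16 len [-0.132  0.179] wid [-0.022  0.023]
endblk 352 c [0.6092 0.1445 0.1168] zmed 0.1138 ax 94.19 len [-0.031  0.046] wid [-0.037  0.034]
lanceA 336 c [0.4242 0.3958 0.0261] zmed 0.0265 ax -178.27 len [-0.088  0.08 ] wid [-0.036  0.032]
collarA 78 c [nan nan nan] zmed nan ax nan len [nan nan] wid [nan nan]
lanceB 340 c [0.4277 0.2927 0.0263] zmed 0.0268 ax -175.53 len [-0.09   0.087] wid [-0.037  0.031]
collarB 75 c [nan nan nan] zmed nan ax nan len [nan nan] wid [nan nan]
matL 66 c [0.424  0.3521 0.0034] zmed 0.0032 ax 86.56 len [-0.075  0.073] wid [-0.029  0.035]
right mat raised 40
```

View pics/lside.png

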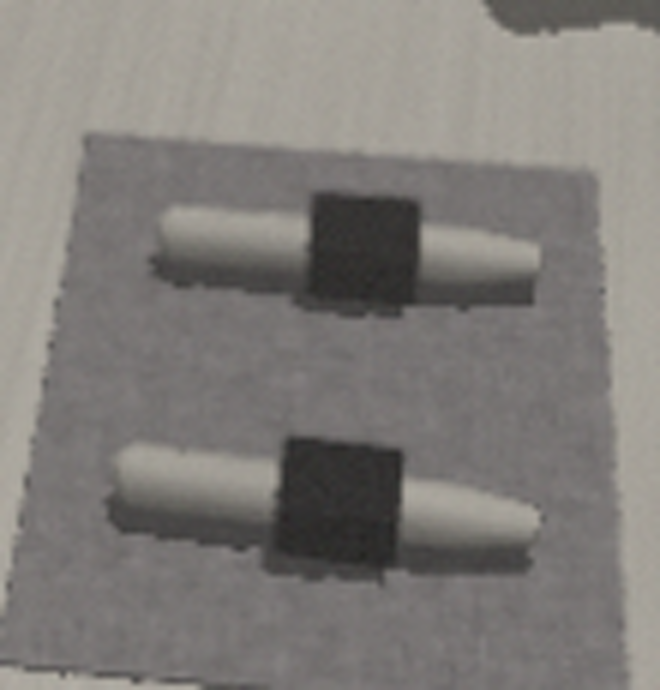

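View pics/manif.png

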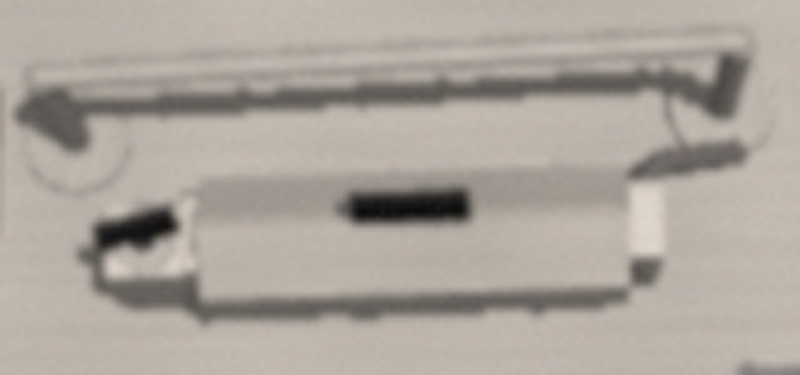

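Side crop: both lances have the rounded push-in end on the left (+x, away from the robot) and the tapered nozzle on the right. Both have black collars, so they're the ones meant and the red one isn't. Manifold crop: handle centred at about (408,207) in the crop and the rail as a pale line along the top, tilted about 2.5° in yaw.

```bash
cat > m2.py <<'E'
from h import *
import sys
n=sys.argv[1] if len(sys.argv)>1 else 'top'
p,d=load(n); W=cloud(n,d); f=W.reshape(-1,3); f=f[~np.isnan(f[:,0])]
g=p.astype(int).max(2); 
def line(q,name):
    c=np.median(q,0); k=np.polyfit(q[:,1],q[:,0],1)
    print(name,len(q),'med',np.round(c,4),'yaw of y-axis dx/dy deg',round(np.degrees(np.arctan(k[0])),2),'y range',np.round([q[:,1].min(),q[:,1].max()],4),'x range',np.round([q[:,0].min(),q[:,0].max()],4),'x@mid',round(np.polyval(k,(q[:,1].min()+q[:,1].max())/2),4)); return k
h=f[(f[:,0]>.55)&(f[:,0]<.68)&(f[:,1]>-.09)&(f[:,1]<.1)&(f[:,2]>.165)&(f[:,2]<.2)]; line(h,'handle')
r=f[(f[:,0]>.68)&(f[:,0]<.76)&(f[:,1]>-.16)&(f[:,1]<.18)&(f[:,2]>.145)&(f[:,2]<.17)]; line(r,'rail')
if n=='top':
  r=f[(f[:,0]>.68)&(f[:,0]<.76)&(f[:,1]>-.3)&(f[:,1]<.3)&(f[:,2]>.1)&(f[:,2]<.17)]; line(r,'railall')
c=f[(f[:,0]>.54)&(f[:,0]<.68)&(f[:,1]>-.11)&(f[:,1]<.12)&(f[:,2]>.1)&(f[:,2]<.15)]; k=line(c,'roof')
# slope planes
for s,nm in ((-1,'front'),(1,'back')):
    xr=c[:,0]-np.polyval(k,c[:,1]); 
for lo,hi in ((.575,.6),(.63,.65)):
    q=c[(c[:,0]>lo)&(c[:,0]<hi)]
    if len(q)>20:
        A=np.c_[q[:,:2],np.ones(len(q))]; s=np.linalg.lstsq(A,q[:,2],rcond=None)[0]; print('plane',lo,np.round(s,3),len(q))
v,u=np.where((g<60)&(W[...,2]>.15)&(W[...,2]<.2)&(abs(W[...,1]-.01)<.1)&(abs(W[...,0]-.62)<.05)); print('handle px',u.min(),u.max(),v.min(),v.max())
E
python3 m2.py; python3 m2.py side
python3 -m pendant '{"fingers":[1],"slide":[[-5,0,0]],"spin":[0]}'
```

```text
handle 112 med [0.6164 0.002  0.1839] yaw of y-axis dx/dy deg -0.67 y range [-0.0328  0.034 ] x range [0.6125 0.6237] x@mid 0.6173
rail 610 med [0.7125 0.0121 0.1568] yaw of y-axis dx/dy deg -2.48 y range [-0.16    0.1795] x range [0.6968 0.7287] x@mid 0.7126
railall 832 med [0.7125 0.0121 0.1562] yaw of y-axis dx/dy deg -2.48 y range [-0.205   0.2312] x range [0.6937 0.7325] x@mid 0.7121
roof 1819 med [0.6091 0.0049 0.1231] yaw of y-axis dx/dy deg -1.47 y range [-0.11    0.1198] x range [0.577  0.6615] x@mid 0.6131
plane 0.575 [ 0.961  0.022 -0.452] 629
plane 0.63 [-1.004 -0.023  0.766] 312
handle px 240 262 179 183
handle 101 med [0.6142 0.011  0.1827] yaw of y-axis dx/dy deg -0.38 y range [-0.0373  0.0345] x range [0.6112 0.6218] x@mid 0.6152
rail 446 med [0.7082 0.0469 0.1563] yaw of y-axis dx/dy deg -2.49 y range [-0.1594  0.1798] x range [0.6972 0.7251] x@mid 0.7094
roof 1239 med [0.6042 0.0333 0.1224] yaw of y-axis dx/dy deg 0.88 y range [-0.11    0.1197] x range [0.5751 0.6596] x@mid 0.6074
plane 0.575 [ 1.002  0.022 -0.475] 523
plane 0.63 [-0.996 -0.027  0.759] 159
handle px 239 245 196 218
time: 0.22
tcp_pos: [0.2445, -0.4891, 0.2513]
ee_rot: [0.868, 1.401, -0.858]
force: [-0.2, -0.9, 0.5]
opening: 0.0856
```

```bash
cat >> h.py <<'E'
def go(x,y,z,yaw=None):
    """print slide (cm, tool axes) and spin (deg) to bring TCP to x,y,z with jaw (tool z) heading yaw deg"""
    s,r=st(); d=r.T@(np.array([x,y,z])-s['tcp_pos'])*100
    cur=np.degrees(np.arctan2(r[1,2],r[0,2])); print('yaw',round(cur,2),'slide',np.round(d,2),'spin',None if yaw is None else round(-((yaw-cur+180)%360-180),2))
E
python3 -m pendant '{"fingers":[1,1,1,1,1,1,1,1],"slide":[[0,0,0],[0,0,0],[0,0,0],[0,0,0],[0,0,0],[0,0,0],[0,0,0],[0,0,0]],"spin":[-9.3,-9.3,-9.3,-9.3,-9.3,-9.3,-9.3,0]}' && python3 -c "
from h import *;go(.6187,.001,.25,1.35)"
```

```text
time: 1.23
tcp_pos: [0.2455, -0.4919, 0.2545]
ee_rot: [-0.02, 1.571, 0.021]
force: [-0.3, 0.8, -0.7]
opening: 0.0855
t 1.23 tcp [ 0.2455 -0.4919  0.2545] F [-0.3  0.8 -0.7] T [ 0.   -0.01 -0.08] op 0.0855 q [-1.242  0.299 -0.103  1.17  -0.     0.302]
R [[-0.0, -0.026, 1.0], [0.001, 1.0, 0.026], [-1.0, 0.001, -0.0]]
yaw 1.51 slide [ 0.49 48.29 38.61] spin 0.16
```

```bash
python3 -m pendant '{"fingers":[1,1,1,1,1,1,1,1],"slide":[[0,4,3.2],[0,4,3.2],[0,4,3.2],[0,4,3.2],[0,4,3.2],[0,4,3.2],[0,4,3.2],[0,4,3.2]],"spin":[0,0,0,0,0,0,0,0]}' && python3 -m pendant '{"fingers":[1,1,1,1,1,1],"slide":[[0,4,3.2],[0,4,3.2],[0,4,3.2],[0,4,3.2],[0,0.3,0.2],[0,0,0]],"spin":[0,0,0,0,0,0]}' && python3 -c "
from h import *
go(.6187,.001,.156,1.35)
p,d=snap('side');save(p[60:330,120:400],'s2.png')"
```

```text
time: 2.22
tcp_pos: [0.4932, -0.1636, 0.2549]
ee_rot: [-0.02, 1.571, 0.02]
force: [0.0, -0.0, 0.4]
opening: 0.0855
time: 2.98
tcp_pos: [0.6173, 0.0015, 0.2545]
ee_rot: [-0.022, 1.572, 0.021]
force: [-1.5, 0.2, 0.6]
opening: 0.0856
t 2.98 tcp [0.6173 0.0015 0.2545] F [-1.5  0.2  0.6] T [-0.04 -0.04  0.04] op 0.0856 q [-0.117  0.431  0.09   1.231 -0.     1.427]
R [[-0.001, -0.027, 1.0], [-0.0, 1.0, 0.027], [-1.0, -0.0, -0.001]]
yaw 1.56 slide [ 9.85 -0.05  0.15] spin 0.21
```

View pics/s2.png

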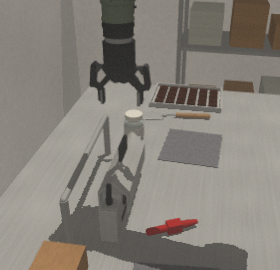

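Side view: the gripper is above the cover, open across the fin, and the right mat is empty. Descending.

```bash
python3 -m pendant '{"fingers":[1,1,1,1,0,0,0,0],"slide":[[4,0,0.1],[4,0,0.05],[1.7,0,0],[0,0,0],[0,0,0],[0,0,0],[0,0,0],[0,0,0]],"spin":[0.2,0,0,0,0,0,0,0]}' 60 && python3 -c "
from h import *;st()"
```

```text
time: 4.03
tcp_pos: [0.6195, 0.0016, 0.1584]
ee_rot: [-0.02, 1.57, 0.019]
force: [-0.7, -0.4, 0.3]
opening: 0.0124
t 4.03 tcp [0.6195 0.0016 0.1584] F [-0.7 -0.4  0.3] T [-0.03  0.28  0.01] op 0.0124 q [-0.116  0.486 -0.071  1.014 -0.     1.43 ]
R [[0.001, -0.025, 1.0], [-0.0, 1.0, 0.025], [-1.0, -0.0, 0.001]]
```

```bash
python3 -m pendant '{"fingers":[0,0,0,0,0,0,0],"slide":[[0,0,0],[-1,0,0],[-2.5,0,0],[-3,0,0],[-3,0,0],[-3,0,0],[0,0,0]],"spin":[0,0,0,0,0,0,0]}' 60 && python3 -c "
from h import *;go(.7137,.012,.283,2.48)"
```

```text
time: 4.9
tcp_pos: [0.6208, 0.0015, 0.2861]
ee_rot: [-0.02, 1.565, 0.019]
force: [-0.5, -0.3, -0.3]
opening: 0.0001
t 4.9 tcp [0.6208 0.0015 0.2861] F [-0.5 -0.3 -0.3] T [-0.02 -0.03 -0.01] op 0.0001 q [-0.116  0.424  0.158  1.3    0.     1.43 ]
R [[0.005, -0.025, 1.0], [-0.001, 1.0, 0.025], [-1.0, -0.001, 0.005]]
yaw 1.42 slide [0.36 0.82 9.31] spin -1.06
```

```bash
python3 -c "
from h import *
p,d=snap('side');save(cv2.resize(p[60:330,150:350],None,fx=2.2,fy=2.2),'s3.png')"; python3 m2.py side
```

```text
handle 110 med [0.6193 0.0088 0.1816] yaw of y-axis dx/dy deg -0.29 y range [-0.0387  0.0356] x range [0.6163 0.628 ] x@mid 0.6209
rail 446 med [0.7082 0.048  0.1565] yaw of y-axis dx/dy deg -2.48 y range [-0.1594  0.1785] x range [0.697  0.7246] x@mid 0.7094
roof 1221 med [0.6048 0.0321 0.1234] yaw of y-axis dx/dy deg 1.3 y range [-0.11    0.1199] x range [0.5758 0.6585] x@mid 0.607
plane 0.575 [ 0.919  0.02  -0.426] 503
plane 0.63 [-1.142 -0.028  0.852] 129
handle px 237 244 196 218
```

View pics/s3.png

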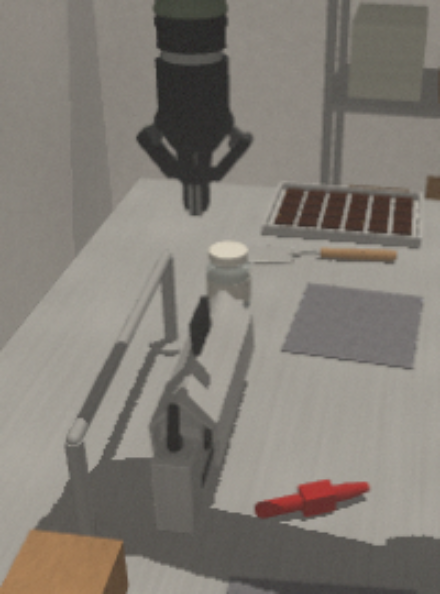

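The grip slipped off: the cover is still on the manifold, nudged a few mm and slightly tilted. I'll re-measure and grip deeper and harder.

```bash
python3 -m pendant '{"fingers":[1,1,1],"slide":[[-5,0,-6],[0,0,-6],[0,0,-3]],"spin":[0,0,0]}'
python3 - <<'E'
from h import *
for n in ('top','side'):
    p,d=snap(n); W=cloud(n,d); f=W.reshape(-1,3); f=f[~np.isnan(f[:,0])]
    h=f[(f[:,0]>.57)&(f[:,0]<.66)&(f[:,1]>-.06)&(f[:,1]<.07)&(f[:,2]>.16)&(f[:,2]<.2)]
    for lo,hi in ((.16,.168),(.168,.176),(.176,.2)):
        q=h[(h[:,2]>lo)&(h[:,2]<hi)]; print(n,lo,len(q),np.round(np.median(q,0),4) if len(q) else '',np.round(q[:,:2].min(0),3) if len(q) else '',np.round(q[:,:2].max(0),3) if len(q) else '')
    c=f[(f[:,0]>.56)&(f[:,0]<.68)&(f[:,1]>-.11)&(f[:,1]<.13)&(f[:,2]>.09)&(f[:,2]<.15)]
    for s in (.585,.595,.635,.645):
        for y0 in (-.09,.09):
            q=c[(abs(c[:,0]-s)<.003)&(abs(c[:,1]-y0)<.02)]
            print(s,y0,len(q),np.round(np.median(q[:,2]),4) if len(q) else '')
E
python3 m2.py
```

```text
time: 5.32
tcp_pos: [0.4782, -0.0015, 0.322]
ee_rot: [-0.019, 1.573, 0.02]
force: [0.3, -0.6, 1.6]
opening: 0.0545
top 0.16 0   
top 0.168 0   
top 0.176 0   
0.585 -0.09 42 0.1076
0.585 0.09 0 
0.595 -0.09 34 0.1169
0.595 0.09 0 
0.635 -0.09 17 0.1321
0.635 0.09 0 
0.645 -0.09 18 0.1218
0.645 0.09 0 
side 0.16 27 [0.6174 0.0199 0.1632] [ 0.616 -0.036] [0.625 0.035]
side 0.168 28 [0.6182 0.0188 0.1723] [ 0.616 -0.036] [0.625 0.036]
side 0.176 72 [0.6216 0.0057 0.1838] [ 0.617 -0.035] [0.628 0.035]
0.585 -0.09 17 0.1115
0.585 0.09 30 0.114
0.595 -0.09 18 0.1194
0.595 0.09 27 0.1222
0.635 -0.09 1 0.1336
0.635 0.09 11 0.1233
0.645 -0.09 0 
0.645 0.09 10 0.1133
  return _methods._mean(a, axis=axis, dtype=dtype,
  ret = um.true_divide(
Traceback (most recent call last):
  File "m2.py", line 9, in <module>
    h=f[(f[:,0]>.55)&(f[:,0]<.68)&(f[:,1]>-.09)&(f[:,1]<.1)&(f[:,2]>.165)&(f[:,2]<.2)]; line(h,'handle')
                                                                                        ~~~~^^^^^^^^^^^^
  File "m2.py", line 7, in line
    c=np.median(q,0); k=np.polyfit(q[:,1],q[:,0],1)
                        ~~~~~~~~~~^^^^^^^^^^^^^^^^^
TypeError: expected non-empty vector for x
```

```bash
python3 -c "
from h import *;go(.6205,.001,.24,2.0)"
```

```text
t 5.42 tcp [ 0.4779 -0.0015  0.3225] F [-0.2 -0.4 -0.2] T [ 0.01  0.   -0.  ] op 0.069 q [-0.158  0.139 -0.137  1.297 -0.     1.389]
R [[-0.002, -0.024, 1.0], [0.0, 1.0, 0.024], [-1.0, 0.0, -0.002]]
yaw 1.4 slide [ 8.21 -0.11 14.28] spin -0.6
```

```bash
python3 -m pendant '{"fingers":[1,1,1,1,1,1,1,1],"slide":[[0,0,5],[0,0,5],[4,-0.1,4.3],[4.2,0,0],[4,0,0],[4,0,0],[0.9,0,0],[0,0,0]],"spin":[-0.6,0,0,0,0,0,0,0]}' 120 && python3 -m pendant '{"fingers":[0,0,0,0,0,0,0],"slide":[[0,0,0],[0,0,0],[0,0,0],[0,0,0],[0,0,0],[0,0,0],[0,0,0]],"spin":[0,0,0,0,0,0,0]}' 120;  python3 -c "
from h import *;st()"
```

```text
time: 6.42
tcp_pos: [0.6242, 0.0017, 0.1515]
ee_rot: [-0.028, 1.572, 0.028]
force: [0.3, -0.6, 0.2]
opening: 0.0853
time: 7.3
tcp_pos: [0.6247, 0.0016, 0.1528]
ee_rot: [-0.028, 1.569, 0.027]
force: [-1.2, 0.5, 5.5]
opening: 0.0053
t 7.3 tcp [0.6247 0.0016 0.1528] F [-1.2  0.5  5.5] T [ 0.09  0.29 -0.12] op 0.0053 q [-0.116  0.499 -0.064  1.007  0.     1.42 ]
R [[0.001, -0.035, 0.999], [-0.0, 0.999, 0.035], [-1.0, -0.0, 0.001]]
```

```bash
python3 -c "
from h import *
p,d=snap('side');save(cv2.resize(p[130:310,180:300],None,fx=4.5,fy=3.3*1.36,interpolation=2)[:600],'s4.png')"
```

```text
(no output)
```

View pics/s4.png

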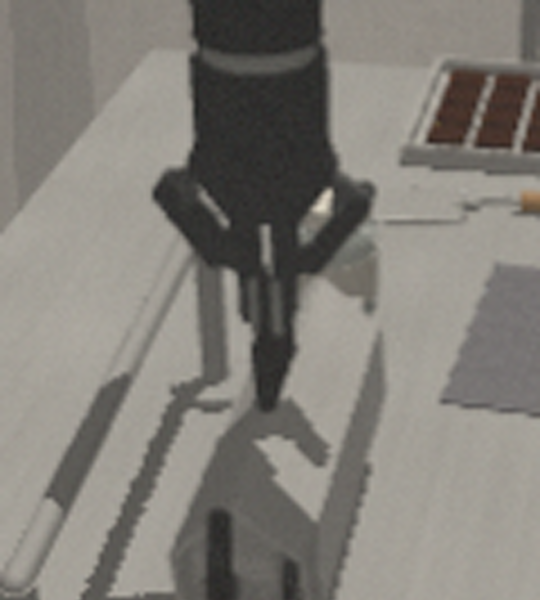

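The fingers do straddle the fin (fin end at (270,385) in the crop). I'll lift gently and watch the opening.

```bash
python3 -m pendant '{"fingers":[0,0,0],"slide":[[-0.3,0,0],[-0.3,0,0],[0,0,0]],"spin":[0,0,0]}' 120;  python3 -c "
from h import *;st();p,d=snap('side');W=cloud('side',d); f=W.reshape(-1,3); f=f[~np.isnan(f[:,0])]
c=f[(f[:,0]>.56)&(f[:,0]<.68)&(f[:,1]>-.11)&(f[:,1]<.13)&(f[:,2]>.09)&(f[:,2]<.15)]
for s in (.585,.595,.635):
    q=c[(abs(c[:,0]-s)<.003)&(abs(c[:,1]-.09)<.02)]
    print(s,len(q),np.round(np.median(q[:,2]),4))"
```

```text
time: 7.72
tcp_pos: [0.6241, 0.0017, 0.1577]
ee_rot: [-0.028, 1.571, 0.028]
force: [1.2, 0.9, -2.0]
opening: 0.0048
t 7.72 tcp [0.6241 0.0017 0.1577] F [ 1.2  0.9 -2. ] T [ 0.03 -0.07 -0.01] op 0.0048 q [-0.115  0.496 -0.056  1.019  0.     1.42 ]
R [[-0.001, -0.035, 0.999], [0.0, 0.999, 0.035], [-1.0, 0.0, -0.001]]
0.585 27 0.119
0.595 27 0.1279
0.635 14 0.1287
```

It's lifting: the roof rose about 5 mm.

```bash
python3 -m pendant '{"fingers":[0,0],"slide":[[-1,0,0],[-2,0,0]],"spin":[0,0]}' 120;  python3 -m pendant '{"fingers":[0,0,0,0],"slide":[[-3,0,0],[-3,0,0],[-3,0,0],[0,0,0]],"spin":[0,0,0,0]}' 120; python3 -c "
from h import *;go(.7137,.012,.28,2.48);p,d=snap('side');save(cv2.resize(p[60:330,150:350],None,fx=2.2,fy=2.2),'s5.png')"
```

```text
time: 8.02
tcp_pos: [0.6235, 0.0018, 0.1878]
ee_rot: [-0.027, 1.573, 0.028]
force: [0.8, 0.3, -3.8]
opening: 0.0051
time: 8.52
tcp_pos: [0.626, 0.0015, 0.2811]
ee_rot: [-0.028, 1.565, 0.027]
force: [-0.2, -0.1, -3.1]
opening: 0.0053
t 8.53 tcp [0.626  0.0015 0.2811] F [-0.2 -0.1 -3.1] T [ 0.02 -0.05  0.01] op 0.0053 q [-0.115  0.435  0.163  1.293 -0.     1.42 ]
R [[0.006, -0.035, 0.999], [-0.001, 0.999, 0.035], [-1.0, -0.001, 0.006]]
yaw 2.02 slide [0.16 0.74 8.8 ] spin -0.46
```

View pics/s5.png

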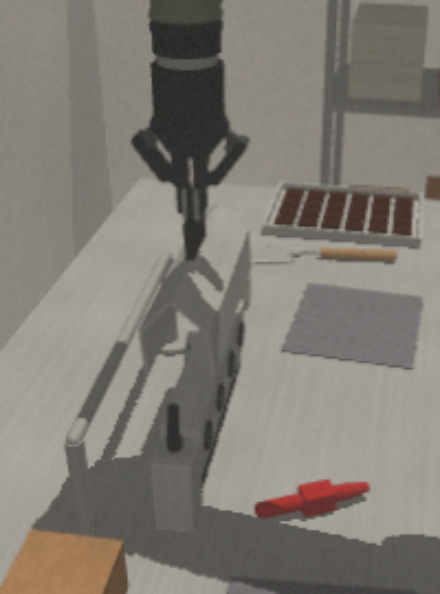

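```bash
cat > m3.py <<'E'
from h import *
s=readout.sense(); tz=s['tcp_pos'][2]; tx=s['tcp_pos'][0]
for n in ('side','top'):
    p,d=snap(n); W=cloud(n,d); f=W.reshape(-1,3); f=f[~np.isnan(f[:,0])]
    c=f[(f[:,1]>-.13)&(f[:,1]<.13)&(abs(f[:,0]-tx)<.036)&(f[:,2]>tz-.05)&(f[:,2]<tz-.014)]
    L={}
    for sg in (-1,1):
        q=c[(sg*(c[:,0]-tx)>.01)&(abs(c[:,1])>.045)]
        if len(q)<30: continue
        A=np.c_[q[:,:2],np.ones(len(q))]; k=np.linalg.lstsq(A,q[:,2],rcond=None)[0]
        e=abs(A@k-q[:,2])<.004; k=np.linalg.lstsq(A[e],q[e,2],rcond=None)[0]; L[sg]=k; print(n,sg,len(q),e.sum(),np.round(k,3),'yr',np.round([q[:,1].min(),q[:,1].max()],3))
    if len(L)==2:
        a,b=L[-1],L[1]
        for y in (-.1,0,.1):
            x=((b[1]-a[1])*y+b[2]-a[2])/(a[0]-b[0]); print('ridge y',y,'x',round(x,4),'z outer',round(a@[x,y,1],4),'rel tcp',round(x-tx,4),round(a@[x,y,1]-tz,4))
E
python3 m3.py
```

```text
side -1 443 439 [ 0.873  0.027 -0.274] yr [-0.13  0.13]
side 1 101 100 [-1.08  -0.04   0.941] yr [-0.126  0.13 ]
ridge y -0.1 x 0.6254 z outer 0.2691 rel tcp 0.0004 -0.0098
ridge y 0 x 0.622 z outer 0.2688 rel tcp -0.003 -0.0101
ridge y 0.1 x 0.6186 z outer 0.2685 rel tcp -0.0065 -0.0105
top -1 339 245 [ 0.833  0.017 -0.254] yr [-0.128 -0.045]
top 1 180 172 [-1.107 -0.028  0.958] yr [-0.128 -0.045]
ridge y -0.1 x 0.6271 z outer 0.2668 rel tcp 0.0021 -0.0121
ridge y 0 x 0.6247 z outer 0.2666 rel tcp -0.0003 -0.0124
ridge y 0.1 x 0.6224 z outer 0.2663 rel tcp -0.0026 -0.0126
```

```bash
python3 -m pendant '{"fingers":[0,0,0,0,0,0],"slide":[[0,0.2,2],[0,0.3,3],[0,0.2,3],[0,0,0.9],[0,0,0],[0,0,0]],"spin":[-0.5,0,0,0,0,0]}' 120; python3 m3.py;python3 -c "
from h import *;go(.7145,.012,.180,2.48)"
```

```text
time: 9.43
tcp_pos: [0.712, 0.0124, 0.2769]
ee_rot: [-0.034, 1.573, 0.035]
force: [-0.1, 0.4, -2.8]
opening: 0.0046
side -1 431 430 [ 0.87   0.034 -0.351] yr [-0.125  0.129]
side 1 46 46 [-1.114 -0.047  1.058] yr [-0.119  0.127]
ridge y -0.1 x 0.7141 z outer 0.2674 rel tcp 0.0021 -0.0095
ridge y 0 x 0.71 z outer 0.2672 rel tcp -0.002 -0.0097
ridge y 0.1 x 0.7059 z outer 0.2671 rel tcp -0.0061 -0.0098
top -1 306 205 [ 0.866  0.032 -0.349] yr [-0.119 -0.045]
top 1 140 139 [-1.108 -0.041  1.057] yr [-0.117 -0.046]
ridge y -0.1 x 0.7161 z outer 0.2676 rel tcp 0.0041 -0.0092
ridge y 0 x 0.7125 z outer 0.2676 rel tcp 0.0004 -0.0092
ridge y 0.1 x 0.7088 z outer 0.2677 rel tcp -0.0032 -0.0092
t 9.53 tcp [0.7122 0.0124 0.2778] F [-0.   0.4 -2.4] T [-0.01 -0.   -0.  ] op 0.0049 q [-0.086  0.635  0.483  1.42  -0.     1.441]
R [[-0.001, -0.044, 0.999], [0.0, 0.999, 0.044], [-1.0, 0.0, -0.001]]
yaw 2.51 slide [ 9.78 -0.05  0.23] spin 0.03
```

```bash
python3 -m pendant '{"fingers":[0,0,0,0,0,0],"slide":[[2,0,0.25],[3,0,0],[3,0,0],[1.6,0,0],[0,0,0],[0,0,0]],"spin":[0,0,0,0,0,0]}' 120; python3 -m pendant '{"fingers":[0,0,0,0],"slide":[[0.2,0,0],[0.2,0,0],[0,0,0],[0,0,0]],"spin":[0,0,0,0]}' 120;python3 -c "
from h import *;st();p,d=snap('side');save(cv2.resize(p[60:330,150:350],None,fx=2.2,fy=2.2),'s6.png')"
```

```text
time: 10.28
tcp_pos: [0.7162, 0.0124, 0.1836]
ee_rot: [-0.035, 1.568, 0.034]
force: [0.3, 0.6, -3.0]
opening: 0.0049
time: 10.78
tcp_pos: [0.7154, 0.0125, 0.178]
ee_rot: [-0.035, 1.571, 0.034]
force: [0.7, 0.1, -3.2]
opening: 0.0051
t 10.78 tcp [0.7154 0.0125 0.178 ] F [ 0.7  0.1 -3.2] T [ 0.07 -0.   -0.01] op 0.0051 q [-0.086  0.662  0.283  1.192 -0.     1.441]
R [[0.0, -0.044, 0.999], [-0.0, 0.999, 0.044], [-1.0, -0.0, 0.0]]
```

View pics/s6.png

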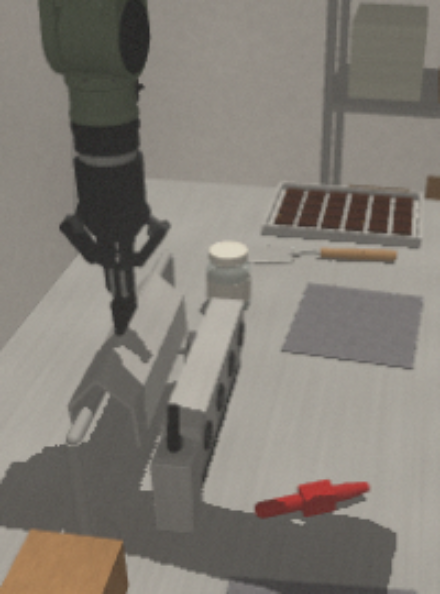

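The cover is astride the rail, with the rail end visible at (80,425) under the near skirt. Next I lower until contact and release.

```bash
python3 -m pendant '{"fingers":[0,0,0,0],"slide":[[0.2,0,0],[0.2,0,0],[0.1,0,0],[0,0,0]],"spin":[0,0,0,0]}' 120;python3 -c "
from h import *;st()"
```

```text
time: 11.32
tcp_pos: [0.7168, 0.0125, 0.1764]
ee_rot: [-0.035, 1.566, 0.034]
force: [-2.1, -0.3, 10.3]
opening: 0.0052
t 11.32 tcp [0.7168 0.0125 0.1764] F [-2.1 -0.3 10.3] T [0.01 0.54 0.05] op 0.0052 q [-0.085  0.661  0.278  1.182  0.     1.441]
R [[0.005, -0.044, 0.999], [-0.0, 0.999, 0.044], [-1.0, -0.001, 0.005]]
```

Contact at 10 N. Backing off slightly and releasing.

```bash
python3 -m pendant '{"fingers":[0,0.1,0.2,0.4,0.6,0.6,0.6],"slide":[[-0.2,0,0],[0,0,0],[0,0,0],[0,0,0],[0,0,0],[0,0,0],[0,0,0]],"spin":[0,0,0,0,0,0,0]}' 40; python3 -m pendant '{"fingers":[0.6,0.6,0.6,0.6,0.6],"slide":[[-2,0,0],[-4,0,0],[-5,0,0],[-1,0,-5],[0,0,-5]],"spin":[0,0,0,0,0]}'
python3 - <<'E'
from h import *
st()
for n in ('side','top'):
    p,d=snap(n); W=cloud(n,d); f=W.reshape(-1,3); f=f[~np.isnan(f[:,0])]
    h=f[(f[:,0]>.67)&(f[:,0]<.76)&(f[:,1]>-.1)&(f[:,1]<.12)&(f[:,2]>.18)&(f[:,2]<.23)]
    if len(h): print(n,'fin',len(h),np.round(np.median(h,0),4),np.round(h.min(0),3),np.round(h.max(0),3))
    c=f[(f[:,0]>.66)&(f[:,0]<.77)&(abs(f[:,1])<.13)&(f[:,2]>.13)&(f[:,2]<.165)]
    for sg in (-1,1):
        q=c[(sg*(c[:,0]+.043*c[:,1]-.714)>.008)&(abs(c[:,0]+.043*c[:,1]-.714)<.034)]
        if len(q)>20: print(n,sg,len(q),np.round(np.linalg.lstsq(np.c_[q[:,:2],np.ones(len(q))],q[:,2],rcond=None)[0],3))
    if n=='side': save(cv2.resize(p[100:330,150:350],None,fx=2.2,fy=2.2),'s7.png')
    else: save(p,'t7.png')
E
```

```text
time: 12.2
tcp_pos: [0.7154, 0.0125, 0.1749]
ee_rot: [-0.034, 1.571, 0.035]
force: [0.1, 0.3, 1.1]
opening: 0.0513
time: 12.82
tcp_pos: [0.6159, 0.0079, 0.2962]
ee_rot: [-0.035, 1.567, 0.034]
force: [0.1, -0.4, 0.3]
opening: 0.0512
t 12.82 tcp [0.6159 0.0079 0.2962] F [ 0.1 -0.4  0.3] T [-0.02  0.05  0.02] op 0.0512 q [-0.107  0.414  0.168  1.321 -0.     1.42 ]
R [[0.003, -0.044, 0.999], [-0.0, 0.999, 0.044], [-1.0, -0.001, 0.003]]
side fin 158 [0.7111 0.0199 0.1993] [ 0.708 -0.024  0.18 ] [0.721 0.048 0.21 ]
side -1 663 [ 0.861  0.036 -0.448]
side 1 107 [-1.14  -0.051  0.981]
top fin 19 [ 0.7151 -0.0192  0.2073] [ 0.711 -0.022  0.185] [ 0.723 -0.016  0.215]
top -1 361 [ 0.848  0.041 -0.44 ]
top 1 158 [-1.126 -0.041  0.973]
```

View pics/s7.png

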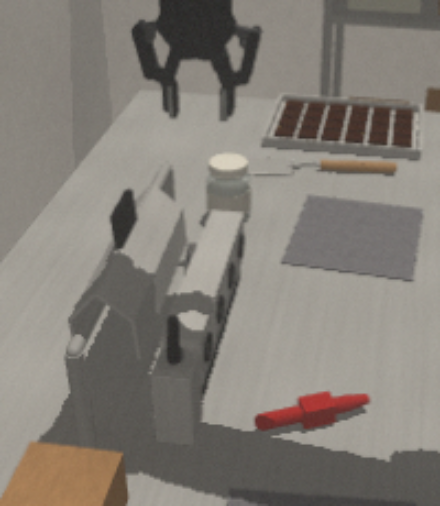

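The cover hangs on the rail: outer ridge z 0.1667, x 0.7136, tilt about 4°, within limits. Next: lances and manifold.

```bash
cat > m4.py <<'E'
from h import *
from scipy import ndimage
def lances(n,zt=.031,zb=.004):
    p,d=load(n); W=cloud(n,d); P=p.astype(int); g=P.max(2); sat=g-P.min(2)
    m=(W[...,2]>.014)&(W[...,2]<.045)&(sat<45)&(W[...,0]>.2)&(W[...,0]<.6)&(abs(W[...,1])<.55)
    lab,k=ndimage.label(m,np.ones((3,3)))
    for i in range(1,k+1):
        M=lab==i
        if not 120<M.sum()<1200: continue
        q=W[M]; dk=M&(g<55)
        c=q[:,:2].mean(0); w,v=np.linalg.eigh(np.cov(q[:,:2].T)); 
        top=M&(W[...,2]>.0235)&(g>80)        # tube crest
        t=W[top]; ct=t[:,:2].mean(0); a=np.linalg.eigh(np.cov(t[:,:2].T))[1][:,1]; a*=np.sign(a[0])
        dz=W[dk&(W[...,2]>.0275)]
        vv,uu=np.where(M); s=(t[:,:2]-ct)@a
        print(n,'px',uu.mean().round(),vv.mean().round(),'n',len(q),'tube c',np.round(ct,4),'yaw',round(np.degrees(np.arctan2(a[1],a[0])),2),'ext',np.round([s.min(),s.max()],3),'pca',round(np.degrees(np.arctan2(*(v[::-1,1]*np.sign(v[0,1])))),2),'collar n',len(dz),np.round(np.median(dz,0),4) if len(dz) else '',np.round((dz.min(0)+dz.max(0))/2,4) if len(dz) else '', np.round(np.ptp(dz,0),3) if len(dz) else '')
if __name__=='__main__':
    for n in ('top','side'): lances(n)
E
python3 m4.py
```

```text
top px 160.0 252.0 n 316 tube c [0.4339 0.2937] yaw 4.02 ext [-0.075  0.063] pca 4.1 collar n 78 [0.4248 0.293  0.0326] [0.4234 0.2919 0.0346] [0.032 0.027 0.014]
top px 128.0 253.0 n 313 tube c [0.4324 0.3963] yaw 1.45 ext [-0.074  0.061] pca 1.38 collar n 78 [0.4205 0.3948 0.0316] [0.4206 0.3955 0.0347] [0.032 0.029 0.014]
side px 298.0 340.0 n 614 tube c [0.4344 0.2945] yaw 4.78 ext [-0.07   0.062] pca 4.93 collar n 173 [0.4233 0.2943 0.0307] [0.4242 0.2928 0.0307] [0.038 0.028 0.006]
side px 294.0 382.0 n 819 tube c [0.429  0.3978] yaw 1.43 ext [-0.067  0.062] pca 1.61 collar n 237 [0.4197 0.3979 0.0304] [0.4203 0.396  0.0304] [0.037 0.029 0.006]
```

```bash
python3 -m pendant '{"fingers":[1,1,1,1,1,1,1],"slide":[[0,4.2,-2.6],[0,4.2,-2.6],[0,4.2,-2.6],[0,4.2,-2.6],[0,4.2,-2.6],[0,4.2,-2.6],[0,4.1,-2.5]],"spin":[0,0,0,0,0,0,0]}' 60; python3 -m pendant '{"fingers":[1,1,1,1,1,1,1,1],"slide":[[0,0,0],[0,0,0],[0,0,0],[0,0,0],[0,0,0],[0,0,0],[0,0,0],[0,0,0]],"spin":[-10.5,-10.5,-10.5,-10.5,-10.5,-10.5,-10.5,-10.5]}'; python3 -m pendant '{"fingers":[1,1],"slide":[[0,0,0],[0,0,0]],"spin":[-7.5,0]}';  python3 - <<'E'
from h import *
go(.424,.2932,.06,94.3)
p,d=snap('top'); W=cloud('top',d); f=W.reshape(-1,3); f=f[~np.isnan(f[:,0])]
t=f[(f[:,0]>.57)&(f[:,0]<.675)&(abs(f[:,1]-.02)<.25)&(f[:,2]>.108)&(f[:,2]<.122)]
k=np.polyfit(t[:,1],t[:,0],1); print('top n',len(t),'yr',t[:,1].min(),t[:,1].max(),'k',k,np.degrees(np.arctan(k[0])))
for y in np.arange(-.13,.15,.04):
    q=t[abs(t[:,1]-y)<.01]
    if len(q): print(round(y,2),len(q),np.round([np.percentile(q[:,0],2),np.median(q[:,0]),np.percentile(q[:,0],98)],4))
e=f[(f[:,0]>.56)&(f[:,0]<.67)&(f[:,1]>.12)&(f[:,1]<.24)&(f[:,2]>.092)&(f[:,2]<.104)]; print('endblock',len(e),e.min(0),e.max(0))
kn=f[(f[:,0]>.56)&(f[:,0]<.67)&(f[:,1]>.12)&(f[:,1]<.24)&(f[:,2]>.135)&(f[:,2]<.16)]; a=np.linalg.eigh(np.cov(kn[:,:2].T))[1][:,1]; print('knob',len(kn),np.round(np.median(kn,0),4),np.round((kn.min(0)+kn.max(0))/2,4),np.degrees(np.arctan2(a[1],a[0])))
# side: front face collets
p,d=snap('side'); W=cloud('side',d); f=W.reshape(-1,3); f=f[~np.isnan(f[:,0])]
t=f[(f[:,0]>.57)&(f[:,0]<.675)&(abs(f[:,1]-.02)<.25)&(f[:,2]>.109)&(f[:,2]<.122)]; k=np.polyfit(t[:,1],t[:,0],1); print('side top n',len(t),'yr',t[:,1].min(),t[:,1].max(),'k',k)
r=f[(f[:,0]>.56)&(f[:,0]<.62)&(abs(f[:,1]-.02)<.16)&(f[:,2]>.03)&(f[:,2]<.095)]; k=np.polyfit(r[:,1],r[:,0],1); print('face',len(r),k)
g=p.max(2); kn=f[(f[:,0]>.56)&(f[:,0]<.67)&(f[:,1]>.12)&(f[:,1]<.24)&(f[:,2]>.135)&(f[:,2]<.16)]; print('knob',len(kn),np.round((kn.min(0)+kn.max(0))/2,4),kn.min(0),kn.max(0))
E
```

```text
time: 13.8
tcp_pos: [0.4214, 0.2945, 0.2954]
ee_rot: [-0.034, 1.569, 0.035]
force: [0.5, 0.6, 0.4]
opening: 0.0856
time: 14.8
tcp_pos: [0.4224, 0.2932, 0.2953]
ee_rot: [-1.169, 1.234, 1.168]
force: [-0.4, -0.1, -1.0]
opening: 0.0854
time: 15.05
tcp_pos: [0.4222, 0.2931, 0.2952]
ee_rot: [-1.26, 1.175, 1.259]
force: [-0.1, -0.6, -0.6]
opening: 0.0855
t 15.05 tcp [0.4222 0.2931 0.2952] F [-0.1 -0.6 -0.6] T [ 0.02 -0.02 -0.01] op 0.0855 q [ 0.463  0.214 -0.114  1.243  0.     0.395]
R [[0.0, -0.998, -0.068], [0.0, -0.068, 0.998], [-1.0, -0.001, 0.0]]
yaw 93.93 slide [ 2.352e+01 -1.600e-01 -1.000e-02] spin -0.37
top n 1540 yr -0.14938054882110746 0.18692644486468918 k [-0.00817443  0.62146668] -0.4683496657824353
-0.13 102 [0.5992 0.6215 0.6454]
-0.09 85 [0.598  0.6206 0.6426]
-0.05 106 [0.5977 0.6198 0.6745]
-0.01 108 [0.5962 0.621  0.6734]
0.03 105 [0.5946 0.6208 0.6732]
0.07 106 [0.5947 0.6187 0.6708]
0.11 109 [0.5944 0.6191 0.6706]
0.15 26 [0.596  0.6097 0.6321]
endblock 86 [0.58988948 0.12133188 0.0929196 ] [0.66773328 0.18953818 0.10395899]
knob 84 [0.6146 0.1662 0.1461] [0.6362 0.1631 0.1446] 111.75272065610395
side top n 1115 yr -0.1533661603865889 0.18643785681809633 k [-0.0148935   0.62092246]
face 360 [-0.02167042  0.59363244]
knob 94 [0.6119 0.1629 0.1432] [0.60170533 0.13690476 0.13549244] [0.62202863 0.18897202 0.15083409]
```

```bash
python3 -m pendant '{"fingers":[1,1,1,1,1,1,1],"slide":[[6,-0.2,0],[6,0,0],[6,0,0],[4.8,0,0],[3.5,0,0],[2.5,0,0],[0,0,0]],"spin":[-0.4,0,0,0,0,0,0]}' 60
python3 - <<'E'
from h import *
st()
p,d=load('side'); c=calibration('side');K=np.array(c['camera_matrix']);P=np.array(c['pose'])
g=p.astype(int).max(2).astype(np.uint8)
v,u=np.mgrid[0:420,0:560]
q=cv2.undistortPoints(np.stack([u.ravel(),v.ravel()],1).astype(float)[:,None],K,np.array(c['D'],float))[:,0]
D=np.c_[q,np.ones(len(q))]@P[:3,:3].T; o=P[:3,3]
n=np.array([1,.0217,0]); t=(.5936-n@o)/(D@n); X=(o+D*t[:,None]).reshape(420,560,3); t=t.reshape(420,560)
face=(t>0)&(X[...,1]>-.16)&(X[...,1]<.15)&(X[...,2]>.055)&(X[...,2]<.105)
from scipy import ndimage
vals=g[face]; print('face gray pct',np.percentile(vals,[2,10,30,50,80]))
th=np.percentile(vals,50)*.6
for th in (35,45,60):
  lab,k=ndimage.label(face&(g<th))
  for i in range(1,k+1):
    M=lab==i
    if M.sum()>8:
        x=X[M]; print(th,M.sum(),'mid',np.round((x.min(0)+x.max(0))/2,4),'size',np.round(np.ptp(x,axis=0),4),'px',u[M].mean().round(1),v[M].mean().round(1))
E
```

```text
time: 16.02
tcp_pos: [0.4223, 0.2923, 0.0054]
ee_rot: [-1.264, 1.176, 1.267]
force: [0.3, 0.0, 0.6]
opening: 0.0855
t 16.02 tcp [0.4223 0.2923 0.0054] F [0.3 0.  0.6] T [ 0.02 -0.   -0.02] op 0.0855 q [ 0.462  0.491 -0.529  0.555  0.     0.386]
R [[-0.004, -0.997, -0.076], [-0.002, -0.076, 0.997], [-1.0, 0.004, -0.001]]
face gray pct [53. 57. 71. 85. 98.]
60 14 mid [ 0.5945 -0.0406  0.0823] size [0.0004 0.0175 0.0233] px 254.6 225.1
60 12 mid [0.5915 0.0989 0.0795] size [0.0003 0.0129 0.0267] px 244.7 255.2
60 10 mid [0.5911 0.1132 0.0752] size [0.0003 0.0123 0.0236] px 243.4 260.9
```

```bash
python3 -m pendant '{"fingers":[0,0,0,0,0,0],"slide":[[0,0,0],[0,0,0],[0,0,0],[0,0,0],[0,0,0],[0,0,0]],"spin":[0,0,0,0,0,0]}' 60
python3 - <<'E'
from h import *
st()
p,d=load('side'); 
ys=np.arange(-.17,.21,.0005); zs=np.arange(.13,.03,-.0005)
Y,Z=np.meshgrid(ys,zs); X=.5936-.0217*Y
m=proj('side',np.stack([X,Y,Z],-1).reshape(-1,3)).reshape(*Y.shape,2).astype(np.float32)
o=cv2.remap(p,m[...,0],m[...,1],cv2.INTER_CUBIC); o=cv2.convertScaleAbs(o,alpha=2.2,beta=-60)
cv2.imwrite('pics/rect.png',cv2.resize(o,None,fx=1,fy=2)[...,::-1])
gz=o[80:120].astype(float).mean((0,2)); print('z .07-.09 profile every 4mm'); print([(round(ys[i]*1000),int(gz[i:i+8].mean())) for i in range(0,len(ys)-8,8)])
E
```

```text
time: 16.77
tcp_pos: [0.4238, 0.293, 0.007]
ee_rot: [-1.266, 1.172, 1.266]
force: [0.2, -0.7, -1.3]
opening: -0.0001
t 16.77 tcp [0.4238 0.293  0.007 ] F [ 0.2 -0.7 -1.3] T [ 0.04  0.04 -0.01] op -0.0001 q [ 0.462  0.488 -0.528  0.554  0.     0.385]
R [[-0.0, -0.997, -0.077], [0.0, -0.077, 0.997], [-1.0, 0.0, 0.0]]
z .07-.09 profile every 4mm
[(-170, 253), (-166, 254), (-162, 254), (-158, 251), (-154, 241), (-150, 220), (-146, 190), (-142, 160), (-138, 133), (-134, 109), (-130, 90), (-126, 78), (-122, 70), (-118, 62), (-114, 55), (-110, 54), (-106, 61), (-102, 74), (-98, 89), (-94, 102), (-90, 116), (-86, 129), (-82, 137), (-78, 137), (-74, 131), (-70, 120), (-66, 103), (-62, 84), (-58, 70), (-54, 63), (-50, 59), (-46, 55), (-42, 53), (-38, 54), (-34, 59), (-30, 71), (-26, 92), (-22, 115), (-18, 133), (-14, 143), (-10, 148), (-6, 148), (-2, 141), (2, 128), (6, 111), (10, 89), (14, 70), (18, 63), (22, 63), (26, 63), (30, 60), (34, 58), (38, 61), (42, 67), (46, 80), (50, 102), (54, 123), (58, 137), (62, 144), (66, 149), (70, 148), (74, 140), (78, 124), (82, 102), (86, 79), (90, 60), (94, 51), (98, 53), (102, 61), (106, 65), (110, 57), (114, 53), (118, 65), (122, 89), (126, 116), (130, 135), (134, 143), (138, 146), (142, 148), (146, 149), (150, 150), (154, 151), (158, 151), (162, 151), (166, 149), (170, 152), (174, 154), (178, 153), (182, 152), (186, 153), (190, 154), (194, 155), (198, 156), (202, 157)]
```

View pics/rect.png

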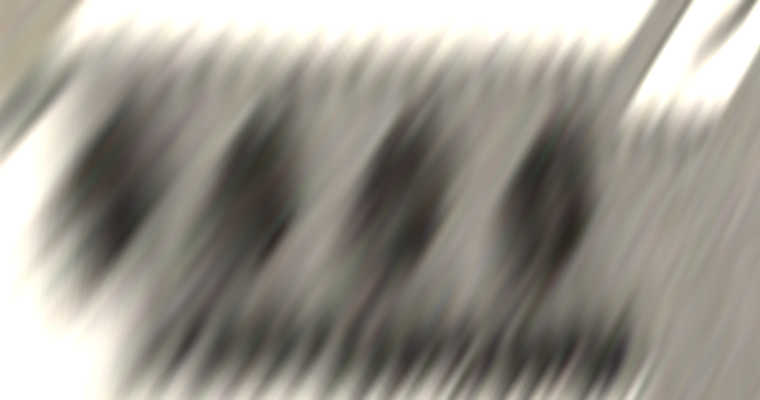

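The fingers closed on nothing, so lance B may have been moved. Checking with both cameras.

```bash
python3 - <<'E'
from h import *
p,d=snap('side');q,e=snap('top')
a=cv2.resize(p[270:415,200:360],(400,362)); b=cv2.resize(q[205:295,90:260],(400,212)); 
o=np.zeros((580,400,3),np.uint8); o[:362]=a; o[365:577]=b; save(o,'l8.png')
E
python3 m4.py
```

```text
top px 161.0 264.0 n 122 tube c [0.3849 0.2902] yaw 4.04 ext [-0.027  0.02 ] pca -0.8 collar n 18 [0.4113 0.2857 0.032 ] [0.4123 0.2897 0.034 ] [0.01  0.023 0.012]
side px 298.0 340.0 n 580 tube c [0.4343 0.2941] yaw 4.98 ext [-0.069  0.06 ] pca 4.69 collar n 105 [0.4229 0.3002 0.0308] [0.4237 0.2945 0.0363] [0.037 0.027 0.017]
side px 294.0 382.0 n 819 tube c [0.4344 0.3979] yaw 1.57 ext [-0.077  0.058] pca 1.72 collar n 246 [0.4197 0.3977 0.0304] [0.4204 0.3964 0.0307] [0.039 0.028 0.006]
```

View pics/l8.png

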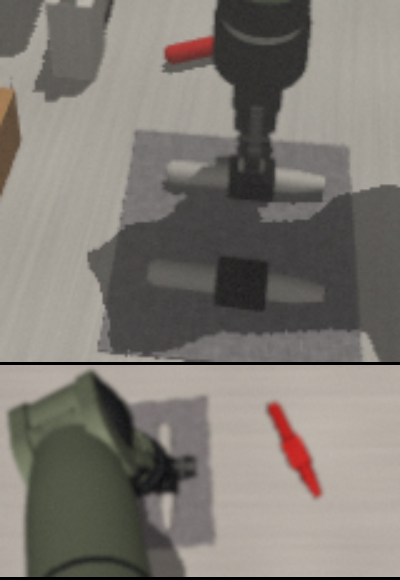

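Run:
```python
from h import *
st()
for n in ('side','top'):
    p,d=load(n); W=cloud(n,d); f=W.reshape(-1,3); c=p.reshape(-1,3).max(1); 
    for lo in np.arange(.0,.12,.01):
        m=(abs(f[:,0]-.424)<.045)&(abs(f[:,1]-.293)<.07)&(f[:,2]>lo)&(f[:,2]<lo+.01)&(c<60); q=f[m]
        if len(q)>3: print(n,round(lo,2),len(q),'x',np.round(np.percentile(q[:,0],[3,50,97]),3),'y',np.round(np.percentile(q[:,1],[3,50,97]),3))
p,d=load('side'); save(cv2.resize(p[285:375,265:335],None,fx=7,fy=6.6,interpolation=2),'l9.png')
```

```text
t 16.88 tcp [0.4238 0.293  0.007 ] F [1.3 0.5 0.1] T [-0.   -0.01  0.02] op 0.0001 q [ 0.462  0.488 -0.528  0.554 -0.     0.385]
R [[-0.0, -0.997, -0.077], [-0.0, -0.077, 0.997], [-1.0, 0.0, -0.0]]
side 0.0 52 x [0.403 0.419 0.441] y [0.299 0.305 0.363]
side 0.01 55 x [0.406 0.424 0.441] y [0.303 0.305 0.307]
side 0.02 72 x [0.406 0.425 0.44 ] y [0.284 0.304 0.307]
side 0.03 73 x [0.405 0.419 0.441] y [0.284 0.3   0.306]
side 0.04 15 x [0.418 0.424 0.428] y [0.303 0.305 0.307]
side 0.05 14 x [0.418 0.422 0.428] y [0.304 0.306 0.308]
side 0.09 16 x [0.414 0.429 0.435] y [0.307 0.309 0.311]
side 0.1 28 x [0.408 0.422 0.437] y [0.29  0.309 0.344]
side 0.11 31 x [0.409 0.422 0.437] y [0.308 0.321 0.355]
top 0.0 6 x [0.38  0.393 0.401] y [0.332 0.333 0.338]
top 0.02 12 x [0.406 0.411 0.417] y [0.281 0.291 0.301]
top 0.03 14 x [0.408 0.411 0.417] y [0.279 0.285 0.299]
top 0.08 6 x [0.414 0.417 0.423] y [0.264 0.268 0.271]
top 0.11 6 x [0.417 0.422 0.435] y [0.247 0.251 0.257]
```

View pics/l9.png

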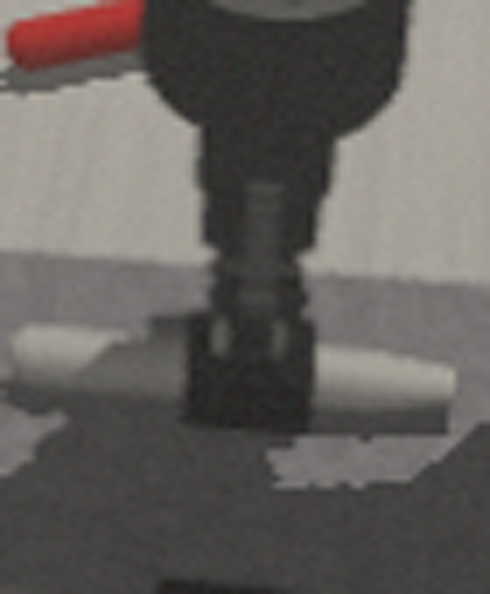

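The finger back is visible only above z≈0.035, so the fingers look shut above the collar and the real fingertips sit higher than the TCP reading. I'll measure the tip height in free air.

```bash
python3 -m pendant '{"fingers":[0,0,0,0],"slide":[[-5,0,0],[-5,0,0],[0,0,0],[0,0,0]],"spin":[0,0,0,0]}'
cat > m5.py <<'E'
from h import *
s,r=st()
x0,y0,z0=s['tcp_pos']
for n in ('side','top'):
    p,d=snap(n); W=cloud(n,d); f=W.reshape(-1,3); c=p.reshape(-1,3).max(1)
    for lo in np.arange(-.03,.09,.01):
        m=(abs(f[:,0]-x0)<.045)&(abs(f[:,1]-y0)<.07)&(f[:,2]>z0+lo)&(f[:,2]<z0+lo+.01)&(f[:,2]>.04); q=f[m]
        if len(q)>3: print(n,'rel z',round(lo,2),len(q),'x',np.round(np.percentile(q[:,0],[3,50,97]),3),'y',np.round(np.percentile(q[:,1],[3,50,97]),3),'zmin',q[:,2].min().round(4))
E
python3 m5.py; python3 m4.py
```

```text
time: 17.38
tcp_pos: [0.4235, 0.2929, 0.1066]
ee_rot: [-1.266, 1.172, 1.266]
force: [0.3, 0.6, -0.5]
opening: 0.0002
t 17.38 tcp [0.4235 0.2929 0.1066] F [ 0.3  0.6 -0.5] T [-0.04 -0.02 -0.01] op 0.0002 q [ 0.462  0.353 -0.427  0.791  0.     0.385]
R [[-0.0, -0.997, -0.077], [-0.0, -0.077, 0.997], [-1.0, 0.0, -0.0]]
side rel z 0.02 11 x [0.415 0.425 0.434] y [0.297 0.298 0.301] zmin 0.1311
side rel z 0.03 30 x [0.415 0.425 0.434] y [0.295 0.304 0.307] zmin 0.1367
side rel z 0.04 36 x [0.414 0.423 0.432] y [0.299 0.306 0.308] zmin 0.1473
side rel z 0.05 15 x [0.418 0.422 0.429] y [0.303 0.306 0.307] zmin 0.157
side rel z 0.07 11 x [0.412 0.423 0.434] y [0.307 0.324 0.328] zmin 0.1792
side rel z 0.08 9 x [0.414 0.428 0.434] y [0.308 0.33  0.336] zmin 0.1867
top rel z 0.07 4 x [0.413 0.417 0.419] y [0.275 0.279 0.28 ] zmin 0.1795
top rel z 0.08 9 x [0.413 0.415 0.421] y [0.255 0.267 0.271] zmin 0.1869
top px 161.0 260.0 n 174 tube c [0.385  0.2894] yaw 4.4 ext [-0.027  0.02 ] pca 2.53 collar n 60 [0.42   0.2918 0.0323] [0.42   0.2915 0.035 ] [0.026 0.026 0.015]
side px 298.0 340.0 n 615 tube c [0.4335 0.2945] yaw 5.2 ext [-0.073  0.063] pca 4.86 collar n 149 [0.4236 0.2959 0.0308] [0.4237 0.2932 0.0306] [0.036 0.028 0.006]
side px 294.0 382.0 n 820 tube c [0.4309 0.3976] yaw 1.56 ext [-0.073  0.062] pca 1.65 collar n 246 [0.4202 0.398  0.0302] [0.4204 0.3964 0.0306] [0.039 0.028 0.006]
```

The real fingertips sit 24.5 mm above the reported TCP; x and y agree within 2 mm. That explains both weak grasps, so I'll allow for it from here.

```bash
python3 -m pendant '{"fingers":[1,1,1,1],"slide":[[0,0,0],[0,0,0],[0,0,0],[0,0,0]],"spin":[0,0,0,0]}' 60; python3 -m pendant '{"fingers":[1,1,1,1,1,1],"slide":[[4,0,0],[4,0,0],[3,0,0],[1,0,0],[0.5,0,0],[0,0,0]],"spin":[0,0,0,0,0,0]}'; python3 -m pendant '{"fingers":[0,0,0,0,0,0],"slide":[[0,0,0],[0,0,0],[0,0,0],[0,0,0],[0,0,0],[0,0,0]],"spin":[0,0,0,0,0,0]}' 60
```

```text
time: 17.98
tcp_pos: [0.4238, 0.293, 0.1069]
ee_rot: [-1.266, 1.172, 1.266]
force: [0.6, -0.3, 0.7]
opening: 0.0725
time: 18.73
tcp_pos: [0.4244, 0.2934, -0.0173]
ee_rot: [-1.266, 1.171, 1.265]
force: [-0.9, -0.7, -0.1]
opening: 0.085
time: 19.48
tcp_pos: [0.4243, 0.2933, -0.0174]
ee_rot: [-1.266, 1.171, 1.265]
force: [-0.4, -1.0, 5.7]
opening: 0.0268
```

Gripped: 26.8 mm on the 28 mm collar. Lifting, and measuring the manifold ends from the top depth picture.

```bash
python3 -m pendant '{"fingers":[0,0,0,0,0],"slide":[[-1,0,0],[-4,0,0],[-5,0,0],[-4,0,0],[0,0,0]],"spin":[0,0,0,0,0]}' 60
python3 - <<'E'
from h import *
p,d=load('top'); W=cloud('top',d); z=W[...,2]; z=np.nan_to_num(z)
b=proj('top',[[.597,-.15,.115],[.64,-.15,.115],[.6,.188,.1],[.63,.188,.1]]); print(np.round(b,1))
v0,v1=int(b[1,1])+2,int(b[0,1])-1
cols=[];cl=[]
for v in range(v0,v1+1):
    r=np.where((z[v]>.06)&(z[v]<.17))[0]; r=r[(r>180)&(r<320)]
    if len(r): cols.append((v,r.min(),r.max())); 
print(cols)
R=np.array(cols); e=ray('top',[(np.median(R[:,2])+.5,R[:,0].mean())],.115); l=ray('top',[(np.median(R[:,1])-.5,R[:,0].mean())],.1); print('-y end',e,'+y end',l,'oy',e[0,1]+.145-.0005,l[0,1]-.195-.0005)
# front edge of top
ed=[]
for u in range(215,295,4):
    c=np.where((z[:,u]>.1)&(z[:,u]<.13))[0]; c=c[(c>160)&(c<215)]
    if len(c): ed.append(ray('top',[(u,c.max()+.5)],.115)[0][:2])
ed=np.array(ed); k=np.polyfit(ed[:,1],ed[:,0],1); print('front edge',k,np.std(ed[:,0]-np.polyval(k,ed[:,1])))
E
```

```text
time: 20.1
tcp_pos: [0.426, 0.2942, 0.1254]
ee_rot: [-1.267, 1.165, 1.263]
force: [0.6, 1.3, -1.5]
opening: 0.0267
[[302.5 191.4]
 [302.3 177.6]
 [191.  192.5]
 [191.3 182.9]]
[(179, np.int64(206), np.int64(301)), (180, np.int64(206), np.int64(301)), (181, np.int64(191), np.int64(302)), (182, np.int64(191), np.int64(302)), (183, np.int64(191), np.int64(302)), (184, np.int64(189), np.int64(302)), (185, np.int64(188), np.int64(302)), (186, np.int64(188), np.int64(302)), (187, np.int64(188), np.int64(302)), (188, np.int64(189), np.int64(302)), (189, np.int64(190), np.int64(302)), (190, np.int64(191), np.int64(302))]
-y end [[ 0.61841297 -0.1503262   0.115     ]] +y end [[0.62503143 0.19171662 0.1       ]] oy -0.005826204245700489 -0.0037833773797374954
front edge [-0.01892715  0.59201155] 0.0018498618065535331
```

```bash
python3 -c "
from h import *;go(.499,.0288,.10,91.3)"
```

```text
t 20.1 tcp [0.426  0.2942 0.1254] F [ 0.6  1.3 -1.5] T [-0.04 -0.02  0.  ] op 0.0267 q [ 0.462  0.332 -0.403  0.829  0.     0.384]
R [[0.006, -0.997, -0.077], [0.003, -0.077, 0.997], [-1.0, -0.006, 0.002]]
yaw 94.43 slide [  2.51  -5.21 -27.03] spin 3.13
```

```bash
python3 -m pendant '{"fingers":[0,0,0,0,0,0,0,0],"slide":[[0,-0.8,-4],[0,-0.8,-4.5],[0,-0.9,-4.5],[0.5,-0.9,-4.5],[1,-0.9,-4.5],[1,-0.9,-4.5],[0,0,-0.6],[0,0,0]],"spin":[0,0,0,0,0,0,3.1,0]}' 60
cat > m6.py <<'E'
from h import *
s,r=st(); tx,ty,tz=s['tcp_pos']; az=tz+.0344
for n in ('side','top'):
    p,d=snap(n); W=cloud(n,d); g=p.astype(int).max(2); sat=g-p.astype(int).min(2)
    m=(abs(W[...,2]-az)<.02)&(abs(W[...,1]-ty)<.035)&(W[...,0]>tx-.09)&(W[...,0]<min(tx+.1,.592))&(g>75)&(sat<45)
    for nm,lo,hi in (('front',.022,.09),('back',-.075,-.022)):
        q=W[m&(W[...,0]-tx>lo)&(W[...,0]-tx<hi)]
        if len(q)<15: print(n,nm,len(q)); continue
        # fit circle cross-section: crest = max z; report mean line
        k=np.polyfit(q[:,0],q[:,1],1); kz=np.polyfit(q[:,0],q[:,2],1)
        print(n,nm,len(q),'x',np.round([q[:,0].min(),q[:,0].max()],4),'yaw',round(np.degrees(np.arctan(k[0])),2),'ymid',np.round(np.median(q[:,1]),4),'y rng',np.round([q[:,1].min(),q[:,1].max()],4),'zmax',np.round(np.percentile(q[:,2],97),4),'pitch',round(np.degrees(np.arctan(kz[0])),2))
E
python3 m6.py
```

```text
time: 21.1
tcp_pos: [0.4953, 0.0262, 0.0957]
ee_rot: [-1.224, 1.201, 1.227]
force: [0.3, 0.5, -1.0]
opening: 0.0264
t 21.1 tcp [0.4953 0.0262 0.0957] F [ 0.3  0.5 -1. ] T [ 0.05 -0.   -0.03] op 0.0264 q [-0.096  0.337 -0.486  0.751  0.    -0.118]
R [[-0.003, -1.0, -0.022], [0.0, -0.022, 1.0], [-1.0, 0.003, 0.0]]
side front 142 x [0.5174 0.5691] yaw -0.03 ymid 0.0338 y rng [0.0209 0.0389] zmax 0.1409 pitch -0.67
side back 118 x [0.4288 0.4731] yaw 4.83 ymid 0.0303 y rng [0.0176 0.0371] zmax 0.1401 pitch 2.38
top front 0
top back 0
```

```bash
cat >> m6.py <<'E'
from scipy.optimize import least_squares
p,d=load('side'); W=cloud('side',d); g=p.astype(int).max(2)
m=(abs(W[...,2]-az)<.02)&(abs(W[...,1]-ty)<.03)&(W[...,0]>tx+.024)&(W[...,0]<min(tx+.072,.59))&(g>70); q=W[m]
o=least_squares(lambda a:np.hypot(q[:,1]-a[0]-a[2]*(q[:,0]-tx),q[:,2]-a[1]-a[3]*(q[:,0]-tx))-.01,[ty,az,0,0],loss='soft_l1',f_scale=.001).x
print('tube axis at collar y,z',np.round(o[:2],4),'rel tcp',np.round(o[:2]-[ty,tz],4),'yaw,pitch',np.round(np.degrees(o[2:]),2),len(q))
E
python3 m6.py | tail -1; python3 -c "
from h import *;go(.499,.0288,.0456,91.3)"
```

```text
tube axis at collar y,z [0.0264 0.1315] rel tcp [-0.0008  0.0352] yaw,pitch [ 1.39 -0.95] 134
t 21.3 tcp [0.496  0.0276 0.0967] F [ 0.5  0.3 -0.9] T [-0.02  0.03 -0.01] op 0.0267 q [-0.093  0.335 -0.485  0.751  0.    -0.118]
R [[-0.001, -1.0, -0.025], [0.0, -0.025, 1.0], [-1.0, 0.001, 0.0]]
yaw 91.41 slide [ 5.11 -0.3   0.11] spin 0.11
```

```bash
python3 -m pendant '{"fingers":[0,0,0,0],"slide":[[2.5,-0.3,0.15],[2.6,0,0],[0,0,0],[0,0,0]],"spin":[0,0,0,0]}' 60; python3 m6.py
python3 - <<'E'
from h import *
p,d=load('side'); u=proj('side',[[.594,.031,.08]])[0].astype(int); print(u)
c=p[u[1]-45:u[1]+35,u[0]-40:u[0]+70]; save(cv2.resize(cv2.convertScaleAbs(c,alpha=1.5),None,fx=7,fy=7,interpolation=2),'i10.png')
E
```

```text
time: 21.8
tcp_pos: [0.4999, 0.0288, 0.0467]
ee_rot: [-1.227, 1.197, 1.226]
force: [-0.8, 0.6, -0.3]
opening: 0.027
t 21.8 tcp [0.4999 0.0288 0.0467] F [-0.8  0.6 -0.3] T [-0.01  0.05 -0.  ] op 0.027 q [-0.09   0.407 -0.532  0.631  0.    -0.114]
R [[0.001, -1.0, -0.024], [-0.0, -0.024, 1.0], [-1.0, -0.001, -0.0]]
side front 130 x [0.522  0.5723] yaw 0.68 ymid 0.0365 y rng [0.0249 0.0423] zmax 0.092 pitch -0.72
side back 105 x [0.4331 0.4772] yaw 5.5 ymid 0.033 y rng [0.0226 0.0397] zmax 0.0913 pitch 2.97
top front 0
top back 0
tube axis at collar y,z [0.0288 0.0815] rel tcp [0.     0.0348] yaw,pitch [ 0.08 -0.1 ] 123
[249 240]
```

View pics/i10.png

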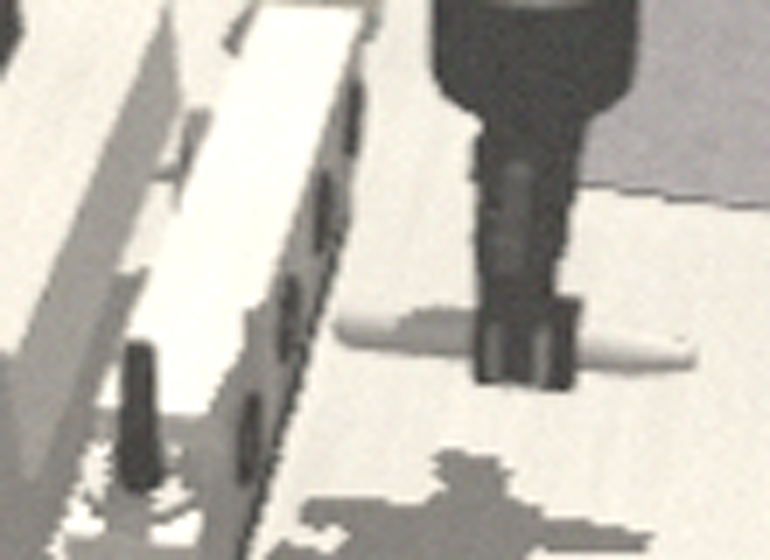

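The tip at (340,328) in the crop lines up with collet 3 at (289,318) to within about 1.5 mm. Inserting.

```bash
python3 -m pendant '{"fingers":[0,0,0,0],"slide":[[0.1,-1.2,0],[0,-0.8,0],[0,-0.5,0],[0,0,0]],"spin":[0,0,0,0]}' 60; python3 -c "
from h import *;st()"
```

```text
time: 22.4
tcp_pos: [0.525, 0.0289, 0.0449]
ee_rot: [-1.226, 1.198, 1.226]
force: [-0.7, 0.5, -1.4]
opening: 0.0265
t 22.4 tcp [0.525  0.0289 0.0449] F [-0.7  0.5 -1.4] T [-0.01 -0.01 -0.02] op 0.0265 q [-0.085  0.448 -0.468  0.655 -0.    -0.108]
R [[0.0, -1.0, -0.023], [-0.0, -0.023, 1.0], [-1.0, -0.0, -0.0]]
```

```bash
python3 -m pendant '{"fingers":[0,0,0,0],"slide":[[0,-0.4,0],[0,-0.4,0],[0,-0.4,0],[0,0,0]],"spin":[0,0,0,0]}' 60; python3 -c "
from h import *;st()";python3 -m pendant '{"fingers":[0,0,0,0],"slide":[[0,-0.4,0],[0,-0.4,0],[0,-0.4,0],[0,0,0]],"spin":[0,0,0,0]}' 60; python3 -c "
from h import *;st()"
```

```text
time: 22.9
tcp_pos: [0.5371, 0.0292, 0.0452]
ee_rot: [-1.227, 1.198, 1.226]
force: [0.4, -0.6, 0.7]
opening: 0.0269
t 22.9 tcp [0.5371 0.0292 0.0452] F [ 0.4 -0.6  0.7] T [-0.   -0.19  0.03] op 0.0269 q [-0.083  0.466 -0.436  0.668  0.    -0.106]
R [[0.001, -1.0, -0.023], [-0.0, -0.023, 1.0], [-1.0, -0.001, -0.0]]
time: 23.4
tcp_pos: [0.5491, 0.0295, 0.045]
ee_rot: [-1.226, 1.198, 1.225]
force: [-0.9, -0.9, -0.3]
opening: 0.0271
t 23.4 tcp [0.5491 0.0295 0.045 ] F [-0.9 -0.9 -0.3] T [-0.08  0.01 -0.04] op 0.0271 q [-0.081  0.484 -0.404  0.682  0.    -0.104]
R [[0.001, -1.0, -0.023], [-0.0, -0.023, 1.0], [-1.0, -0.001, -0.0]]
```

```bash
python3 -m pendant '{"fingers":[0,0,0],"slide":[[0,-0.3,0],[0,-0.3,0],[0,0,0]],"spin":[0,0,0]}' 60; python3 -m pendant '{"fingers":[0,0,0],"slide":[[0,-0.2,0],[0,-0.2,0],[0,0,0]],"spin":[0,0,0]}' 60; python3 m6.py
```

```text
time: 23.78
tcp_pos: [0.5554, 0.0297, 0.0451]
ee_rot: [-1.227, 1.197, 1.225]
force: [-0.0, -0.6, -0.7]
opening: 0.0265
time: 24.15
tcp_pos: [0.5561, 0.0297, 0.0448]
ee_rot: [-1.224, 1.202, 1.229]
force: [-8.9, 0.2, 5.8]
opening: 0.0269
t 24.15 tcp [0.5561 0.0297 0.0448] F [-8.9  0.2  5.8] T [-0.19  1.32 -0.03] op 0.0269 q [-0.079  0.499 -0.379  0.698 -0.001 -0.102]
R [[-0.004, -1.0, -0.023], [-0.0, -0.023, 1.0], [-1.0, 0.004, -0.0]]
side front 37 x [0.5788 0.5906] yaw -17.89 ymid 0.0376 y rng [0.0234 0.0411] zmax 0.091 pitch 3.02
side back 113 x [0.4895 0.534 ] yaw 4.71 ymid 0.0338 y rng [0.0235 0.0413] zmax 0.0899 pitch 4.16
top front 0
top back 0
tube axis at collar y,z [0.0337 0.0815] rel tcp [0.0039 0.0368] yaw,pitch [-8.33 -3.2 ] 25
```

Stopped at x=0.5561 against a predicted bottom of 0.5552. One firmer push, then release.

```bash
python3 -m pendant '{"fingers":[0,0,0],"slide":[[0,-0.3,0],[0,0,0],[0,0,0]],"spin":[0,0,0]}' 60; python3 -m pendant '{"fingers":[0,0,0.3,0.6,0.6,0.6],"slide":[[0,0.35,0],[0,0.2,0],[0,0,0],[0,0,0],[0,0,0],[0,0,0]],"spin":[0,0,0,0,0,0]}'; python3 -m pendant '{"fingers":[0.6,0.6,0.6,0.6],"slide":[[-3,0,0],[-5,0,0],[-4,0,0],[0,0,0]],"spin":[0,0,0,0]}'
python3 - <<'E'
from h import *
st()
p,d=snap('side'); W=cloud('side',d); g=p.max(2)
m=(abs(W[...,1]-.03)<.04)&(W[...,2]>.06)&(W[...,2]<.105)&(W[...,0]>.48)&(W[...,0]<.59)
c=W[m&(g<50)]; print('collar x',np.percentile(c[:,0],[2,50,98]),'y',np.percentile(c[:,1],[2,98]),'z',np.percentile(c[:,2],[2,98]))
t=W[m]; print('lance x min',t[:,0].min())
E
```

```text
time: 24.62
tcp_pos: [0.556, 0.0298, 0.0445]
ee_rot: [-1.222, 1.206, 1.233]
force: [-16.1, -1.6, 11.8]
opening: 0.0264
time: 25.38
tcp_pos: [0.5566, 0.0297, 0.0452]
ee_rot: [-1.227, 1.198, 1.225]
force: [1.0, 0.2, 0.0]
opening: 0.0512
time: 25.88
tcp_pos: [0.5589, 0.0295, 0.1687]
ee_rot: [-1.23, 1.193, 1.22]
force: [0.8, 0.1, 0.0]
opening: 0.0512
t 25.88 tcp [0.5589 0.0295 0.1687] F [0.8 0.1 0. ] T [-0.03 -0.03  0.  ] op 0.0512 q [-0.079  0.364 -0.234  0.965  0.    -0.102]
R [[0.008, -1.0, -0.023], [-0.001, -0.023, 1.0], [-1.0, -0.007, -0.001]]
collar x [0.53737557 0.55916967 0.57013059] y [0.03190484 0.04479907] z [0.06615274 0.09380277]
lance x min 0.4895998572983931
```

```bash
python3 -c "
from h import *;snap('top')"; python3 m4.py; python3 -c "
from h import *;go(.4203,.396,.12,91.5)"
```

```text
top px 128.0 253.0 n 310 tube c [0.431 0.396] yaw 0.91 ext [-0.069  0.063] pca 1.45 collar n 79 [0.4206 0.3957 0.0323] [0.4207 0.3958 0.033 ] [0.032 0.028 0.011]
side px 294.0 382.0 n 822 tube c [0.4322 0.3971] yaw 2.06 ext [-0.068  0.06 ] pca 1.67 collar n 232 [0.42   0.3978 0.0304] [0.4203 0.3968 0.0306] [0.037 0.028 0.006]
t 25.98 tcp [0.5561 0.0297 0.165 ] F [ 0.1  0.4 -0. ] T [-0.   -0.01 -0.01] op 0.0508 q [-0.079  0.368 -0.239  0.964  0.    -0.102]
R [[0.001, -1.0, -0.023], [-0.0, -0.023, 1.0], [-1.0, -0.001, -0.0]]
yaw 91.32 slide [ 4.49 12.74 36.93] spin -0.18
```

```bash
python3 -m pendant '{"fingers":[1,1,1,1,1,1,1,1],"slide":[[0,1.6,4.6],[0,1.6,4.6],[0,1.6,4.6],[0,1.6,4.6],[0,1.6,4.6],[0,1.6,4.6],[0,1.6,4.6],[0,1.5,4.7]],"spin":[0,0,0,0,0,0,0,-0.2]}' 60; python3 -m pendant '{"fingers":[1,1,1],"slide":[[5,0,0],[0,0,0],[0,0,0]],"spin":[0,0,0]}'; python3 -c "
from h import *;go(.4204,.3962,-.018,91.6)"
```

```text
time: 26.98
tcp_pos: [0.4188, 0.3963, 0.163]
ee_rot: [-1.229, 1.2, 1.23]
force: [1.3, 0.3, 0.1]
opening: 0.0856
time: 27.35
tcp_pos: [0.4204, 0.3951, 0.1149]
ee_rot: [-1.228, 1.199, 1.229]
force: [0.6, 0.4, 1.3]
opening: 0.085
t 27.35 tcp [0.4204 0.3951 0.1149] F [0.6 0.4 1.3] T [ 0.02 -0.03  0.01] op 0.085 q [ 0.626  0.449 -0.25   0.873 -0.     0.601]
R [[-0.001, -1.0, -0.026], [-0.001, -0.026, 1.0], [-1.0, 0.001, -0.001]]
yaw 91.48 slide [13.29 -0.02  0.13] spin -0.12
```

```bash
python3 -m pendant '{"fingers":[1,1,1,1,1,1],"slide":[[4,0,0.1],[4,0,0],[3,0,0],[1.5,0,0],[0.7,0,0],[0,0,0]],"spin":[0,0,0,0,0,0]}'; python3 -m pendant '{"fingers":[0,0,0,0,0,0],"slide":[[0,0,0],[0,0,0],[0,0,0],[0,0,0],[0,0,0],[0,0,0]],"spin":[0,0,0,0,0,0]}' 60;  python3 -m pendant '{"fingers":[0,0,0,0,0],"slide":[[-1,0,0],[-4,0,0],[-5,0,0],[-4,0,0],[0,0,0]],"spin":[0,0,0,0,0]}' 60;python3 -c "
from h import *;go(.4975,-.0462,.10,91.3)"
```

```text
time: 28.1
tcp_pos: [0.4213, 0.397, -0.0162]
ee_rot: [-1.228, 1.195, 1.228]
force: [-0.2, -0.4, -0.1]
opening: 0.0854
time: 28.85
tcp_pos: [0.421, 0.3971, -0.0164]
ee_rot: [-1.229, 1.195, 1.228]
force: [0.1, -0.5, 5.5]
opening: 0.0267
time: 29.48
tcp_pos: [0.4226, 0.3982, 0.1268]
ee_rot: [-1.228, 1.19, 1.226]
force: [0.7, 0.8, -1.5]
opening: 0.0266
t 29.48 tcp [0.4226 0.3982 0.1268] F [ 0.7  0.8 -1.5] T [ 0.06 -0.    0.08] op 0.0266 q [ 0.629  0.438 -0.235  0.891 -0.     0.602]
R [[0.005, -1.0, -0.027], [0.004, -0.027, 1.0], [-1.0, -0.005, 0.004]]
yaw 91.52 slide [  2.55  -6.3  -44.64] spin 0.22
```

```bash
python3 -m pendant '{"fingers":[0,0,0,0,0,0,0,0],"slide":[[0,-0.6,-4.4],[0,-0.6,-4.5],[0,-0.6,-4.5],[0,-0.6,-4.5],[0,-0.6,-4.5],[0,-0.6,-4.5],[0,-0.6,-4.5],[0,-0.6,-4.5]],"spin":[0,0,0,0,0,0,0,0.2]}' 60; python3 -m pendant '{"fingers":[0,0,0,0,0],"slide":[[0,-0.7,-4.4],[0,-0.7,-4.3],[0,0,0],[0,0,0],[0,0,0]],"spin":[0,0,0,0,0]}'; python3 m6.py;  python3 -c "
from h import *;go(.4975,-.0462,.0463,91.3)"
```

```text
time: 30.48
tcp_pos: [0.477, 0.0377, 0.1219]
ee_rot: [-1.225, 1.2, 1.228]
force: [0.4, 0.1, -0.6]
opening: 0.0269
time: 31.1
tcp_pos: [0.4932, -0.0464, 0.1225]
ee_rot: [-1.226, 1.198, 1.228]
force: [-0.6, 0.9, -1.1]
opening: 0.0266
t 31.1 tcp [ 0.4932 -0.0464  0.1225] F [-0.6  0.9 -1.1] T [ 0.05 -0.02 -0.02] op 0.0266 q [-0.243  0.303 -0.455  0.814  0.    -0.268]
R [[-0.001, -1.0, -0.025], [0.001, -0.025, 1.0], [-1.0, 0.001, 0.001]]
side front 134 x [0.5154 0.5665] yaw 2.06 ymid -0.0385 y rng [-0.0526 -0.0332] zmax 0.1663 pitch -0.38
side back 102 x [0.428  0.4711] yaw 5.62 ymid -0.042 y rng [-0.0548 -0.0355] zmax 0.1667 pitch 2.3
top front 0
top back 0
tube axis at collar y,z [-0.0476  0.156 ] rel tcp [-0.0012  0.0335] yaw,pitch [ 1.86 -0.13] 123
t 31.2 tcp [ 0.4936 -0.0465  0.1228] F [-0.3 -0.5 -1.3] T [ 0.03  0.03 -0.05] op 0.0269 q [-0.243  0.303 -0.454  0.814  0.    -0.268]
R [[-0.001, -1.0, -0.025], [0.0, -0.025, 1.0], [-1.0, 0.001, 0.0]]
yaw 91.42 slide [ 7.65 -0.39  0.02] spin 0.12
```

```bash
python3 -m pendant '{"fingers":[0,0,0,0,0],"slide":[[2.5,-0.3,0.1],[2.6,0,0],[2.5,0,0],[0,0,0],[0,0,0]],"spin":[0,0,0,0.1,0]}' 60; python3 m6.py | tail -1; python3 -m pendant '{"fingers":[0,0,0,0],"slide":[[0,-1.2,0],[0,-0.8,0],[0,-0.5,0],[0,0,0]],"spin":[0,0,0,0]}'; python3 -c "
from h import *;st()"
```

```text
time: 31.82
tcp_pos: [0.4975, -0.0462, 0.0478]
ee_rot: [-1.226, 1.198, 1.225]
force: [-0.3, -0.3, -0.9]
opening: 0.0266
tube axis at collar y,z [-0.0453  0.0803] rel tcp [0.0009 0.0325] yaw,pitch [-1.15  1.04] 113
time: 32.42
tcp_pos: [0.5224, -0.046, 0.0469]
ee_rot: [-1.225, 1.199, 1.225]
force: [0.2, 0.1, -1.0]
opening: 0.0264
t 32.42 tcp [ 0.5224 -0.046   0.0469] F [ 0.2  0.1 -1. ] T [ 0.01 -0.01  0.05] op 0.0264 q [-0.229  0.443 -0.469  0.658 -0.    -0.25 ]
R [[0.0, -1.0, -0.021], [-0.0, -0.021, 1.0], [-1.0, -0.0, -0.0]]
```

```bash
python3 -m pendant '{"fingers":[0,0,0,0],"slide":[[0,-0.4,0],[0,-0.4,0],[0,-0.4,0],[0,0,0]],"spin":[0,0,0,0]}';python3 -m pendant '{"fingers":[0,0,0,0,0],"slide":[[0,-0.4,0],[0,-0.4,0],[0,-0.4,0],[0,-0.4,0],[0,0,0]],"spin":[0,0,0,0,0]}'; python3 -m pendant '{"fingers":[0,0,0,0],"slide":[[0,-0.3,0],[0,-0.3,0],[0,-0.3,0],[0,0,0]],"spin":[0,0,0,0]}'; python3 -c "
from h import *;st()"
```

```text
time: 32.92
tcp_pos: [0.5344, -0.0458, 0.047]
ee_rot: [-1.225, 1.199, 1.225]
force: [-0.3, -0.3, -0.6]
opening: 0.0267
time: 33.55
tcp_pos: [0.5513, -0.0453, 0.0472]
ee_rot: [-1.226, 1.197, 1.224]
force: [0.5, 0.6, -2.4]
opening: 0.0269
time: 34.05
tcp_pos: [0.5577, -0.0452, 0.0467]
ee_rot: [-1.224, 1.201, 1.227]
force: [-5.7, -0.2, 0.4]
opening: 0.027
t 34.05 tcp [ 0.5577 -0.0452  0.0467] F [-5.7 -0.2  0.4] T [-0.14  1.   -0.03] op 0.027 q [-0.212  0.499 -0.372  0.703 -0.001 -0.233]
R [[-0.003, -1.0, -0.021], [-0.0, -0.021, 1.0], [-1.0, 0.003, -0.0]]
```

```bash
python3 -m pendant '{"fingers":[0,0,0],"slide":[[0,-0.4,0],[0,0,0],[0,0,0]],"spin":[0,0,0]}' 60; python3 -m pendant '{"fingers":[0,0,0.3,0.6,0.6,0.6],"slide":[[0,0.3,0],[0,0.3,0],[0,0,0],[0,0,0],[0,0,0],[0,0,0]],"spin":[0,0,0,0,0,0]}'; python3 -m pendant '{"fingers":[0.6,0.6,0.6,0.6],"slide":[[-3,0,0],[-5,0,0],[-5,0,0],[0,0,0]],"spin":[0,0,0,0]}'
cat > m7.py <<'E'
from h import *
st()
p,d=snap('side'); W=cloud('side',d); g=p.max(2)
for y0 in (.03,-.045):
    m=(abs(W[...,1]-y0)<.03)&(W[...,2]>.06)&(W[...,2]<.105)&(W[...,0]>.47)&(W[...,0]<.585)
    c=W[m&(g<50)]; t=W[m&(g>75)]; print('collar x',np.percentile(c[:,0],[2,50,98]),'nozzle x',np.sort(t[:,0])[:3])
m=(W[...,0]>.56)&(W[...,0]<.67)&(W[...,1]>.12)&(W[...,1]<.24)
for n in ('side','top'):
    if n=='top': p,d=snap('top'); W=cloud('top',d); g=p.max(2); m=(W[...,0]>.56)&(W[...,0]<.66)&(W[...,1]>.12)&(W[...,1]<.24)
    kn=W[m&(W[...,2]>.137)&(W[...,2]<.156)&(g<70)]
    if len(kn)>10:
        a=np.linalg.eigh(np.cov(kn[:,:2].T))[1][:,1]; print(n,'knob',len(kn),'c',np.round(kn.mean(0),4),'mid',np.round((kn.min(0)+kn.max(0))/2,4),'yaw',np.degrees(np.arctan2(a[1],a[0])),np.ptp(kn,axis=0),'z98',np.percentile(kn[:,2],98))
    pd=p; c=proj(n,[[.6155,.163,.145]])[0].astype(int); q=pd[c[1]-30:c[1]+25,c[0]-30:c[0]+30]; save(cv2.resize(q,None,fx=6,fy=6,interpolation=2),'knob_%s.png'%n)
E
python3 m7.py
```

```text
time: 34.42
tcp_pos: [0.5576, -0.045, 0.046]
ee_rot: [-1.22, 1.207, 1.231]
force: [-14.9, -1.0, 4.8]
opening: 0.0267
time: 35.17
tcp_pos: [0.5576, -0.0454, 0.0474]
ee_rot: [-1.226, 1.198, 1.224]
force: [-0.1, -0.1, -0.6]
opening: 0.0511
time: 35.67
tcp_pos: [0.5603, -0.0459, 0.1817]
ee_rot: [-1.231, 1.194, 1.217]
force: [-0.5, -1.0, -0.1]
opening: 0.051
t 35.67 tcp [ 0.5603 -0.0459  0.1817] F [-0.5 -1.  -0.1] T [-0.02 -0.03 -0.03] op 0.051 q [-0.213  0.358 -0.209  0.995  0.    -0.234]
R [[0.009, -1.0, -0.021], [-0.002, -0.021, 1.0], [-1.0, -0.009, -0.002]]
collar x [0.53724384 0.55622092 0.57038918] nozzle x [0.48949588 0.4897787  0.49021939]
collar x [0.53954009 0.55610907 0.57379015] nozzle x [0.49085909 0.49108948 0.49145947]
side knob 74 c [0.6118 0.171  0.146 ] mid [0.612  0.1657 0.1439] yaw 103.94912307072303 [0.01999463 0.04637844 0.01228507] z98 0.1489793221698349
top knob 47 c [0.6122 0.1646 0.1462] mid [0.6131 0.164  0.1457] yaw 104.49906762742222 [0.01629612 0.04254001 0.01712074] z98 0.15396181440805834
```

Both lances bottomed at the predicted depth under 15–16 N. Now the thumbscrew: wing axis about 104°, centre about (0.614, 0.164). I'll start at jaw heading 194° so the last joint has about 4.6 rad of clockwise range.

```bash
python3 -m pendant '{"fingers":[0.6,0.6,0.6,0.6,0.6,0.6],"slide":[[-1,-1,4],[0,-1,4],[0,-1,4.5],[0,-1,4.5],[0,-1,4],[0,0,0]],"spin":[0,0,0,0,0,0]}' 60; python3 -m pendant '{"fingers":[0.6,0.6,0.6,0.6,0.6,0.6,0.6,0.6],"slide":[[0,0,0],[0,0,0],[0,0,0],[0,0,0],[0,0,0],[0,0,0],[0,0,0],[0,0,0]],"spin":[-10.3,-10.3,-10.3,-10.3,-10.3,-10.3,-10.3,-10.3]}'; python3 -m pendant '{"fingers":[0.6,0.6,0.6,0.6],"slide":[[0,0,0],[0,0,0],[0,0,0],[0,0,0]],"spin":[-10.3,-10.3,0,0]}'; python3 -c "
from h import *;go(.614,.164,.0975,194.2)"
```

```text
time: 36.52
tcp_pos: [0.6015, 0.1684, 0.1846]
ee_rot: [-1.226, 1.199, 1.23]
force: [0.4, 0.2, 0.3]
opening: 0.0515
time: 37.52
tcp_pos: [0.6015, 0.1644, 0.1854]
ee_rot: [-2.164, 0.117, 2.17]
force: [-0.3, 0.9, 0.3]
opening: 0.0515
time: 38.02
tcp_pos: [0.602, 0.1651, 0.1863]
ee_rot: [2.09, 0.257, -2.093]
force: [-0.0, -0.2, -0.6]
opening: 0.0511
t 38.02 tcp [0.602  0.1651 0.1863] F [-0.  -0.2 -0.6] T [-0.01 -0.01 -0.02] op 0.0511 q [ 0.15   0.477 -0.011  1.084 -0.    -1.666]
R [[-0.001, 0.242, -0.97], [-0.0, -0.97, -0.242], [-1.0, 0.0, 0.001]]
yaw -165.97 slide [ 8.87  0.4  -1.14] spin -0.17
```

View pics/knob_side.png

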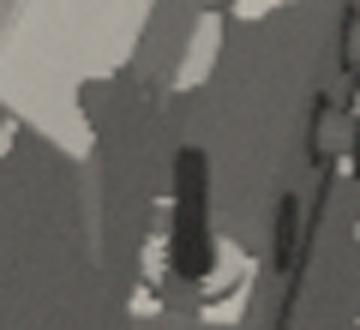

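Wing bar dark at (190,215) in the crop, pointer not readable. I'll rely on torque. Descending and gripping.

```bash
python3 -m pendant '{"fingers":[0.6,0.6,0.6,0.6,0.6],"slide":[[2.5,0.4,-1.1],[3,0,0],[2.5,0,0],[0.8,0,0],[0,0,0]],"spin":[-0.2,0,0,0,0]}' 60; python3 -m pendant '{"fingers":[0,0,0,0,0],"slide":[[0,0,0],[0,0,0],[0,0,0],[0,0,0],[0,0,0]],"spin":[0,0,0,0,0]}' 60;  python3 -c "
from h import *;st()"
```

```text
time: 38.65
tcp_pos: [0.6139, 0.1645, 0.0988]
ee_rot: [2.087, 0.263, -2.089]
force: [-0.2, -0.5, 0.0]
opening: 0.0514
time: 39.28
tcp_pos: [0.6137, 0.1645, 0.1004]
ee_rot: [2.087, 0.263, -2.087]
force: [-2.8, -1.7, 5.8]
opening: 0.0108
t 39.27 tcp [0.6137 0.1645 0.1004] F [-2.8 -1.7  5.8] T [-0.15  0.79 -0.06] op 0.0108 q [ 0.146  0.562 -0.099  0.91  -0.    -1.676]
R [[-0.0, 0.249, -0.969], [-0.0, -0.969, -0.249], [-1.0, 0.0, 0.0]]
```

```bash
python3 -m pendant '{"fingers":[0,0,0,0,0],"slide":[[-0.1,0,0.05],[0,0,0],[0,0,0],[0,0,0],[0,0,0]],"spin":[4,8,8,8,8]}' 60;  python3 -c "
from h import *;st()";  python3 -m pendant '{"fingers":[0,0,0,0,0],"slide":[[0,0,0],[0,0,0],[0,0,0],[0,0,0],[0,0,0]],"spin":[8,8,8,8,8]}' 60;  python3 -c "
from h import *;st()"
```

```text
time: 39.9
tcp_pos: [0.6143, 0.1643, 0.1005]
ee_rot: [-2.014, 0.389, 2.011]
force: [0.7, -1.5, -1.8]
opening: 0.0104
t 39.9 tcp [0.6143 0.1643 0.1005] F [ 0.7 -1.5 -1.8] T [-0.16 -0.35  0.02] op 0.0104 q [ 1.460e-01  5.620e-01 -9.900e-02  9.080e-01 -1.000e-03 -1.044e+00]
R [[0.001, -0.372, -0.928], [-0.001, -0.928, 0.372], [-1.0, -0.0, -0.001]]
time: 40.52
tcp_pos: [0.6147, 0.1638, 0.1005]
ee_rot: [-1.563, 0.936, 1.559]
force: [3.5, -2.0, -2.0]
opening: 0.0106
t 40.52 tcp [0.6147 0.1638 0.1005] F [ 3.5 -2.  -2. ] T [-0.43 -0.48  0.02] op 0.0106 q [ 0.145  0.562 -0.099  0.908 -0.002 -0.346]
R [[0.002, -0.882, -0.472], [-0.002, -0.472, 0.882], [-1.0, -0.001, -0.002]]
```

```bash
python3 -m pendant '{"fingers":[0,0,0,0,0,0],"slide":[[0,0,0],[0,0,0],[0,0,0],[0,0,0],[0,0,0],[0,0,0]],"spin":[8,8,8,8,8,8]}' 60;  python3 -c "
from h import *;st()";  python3 -m pendant '{"fingers":[0,0,0,0,0,0],"slide":[[0,0,0],[0,0,0],[0,0,0],[0,0,0],[0,0,0],[0,0,0]],"spin":[8,8,8,8,8,8]}' 60;  python3 -c "
from h import *;st()"; python3 m7.py | grep -v R
```

```text
time: 41.28
tcp_pos: [0.6147, 0.1629, 0.1005]
ee_rot: [-0.953, 1.354, 0.947]
force: [2.1, -3.4, -1.5]
opening: 0.0108
t 41.27 tcp [0.6147 0.1629 0.1005] F [ 2.1 -3.4 -1.5] T [-0.88 -0.31  0.08] op 0.0108 q [ 0.145  0.562 -0.099  0.908 -0.003  0.492]
R [[0.002, -0.94, 0.34], [-0.003, 0.34, 0.94], [-1.0, -0.003, -0.002]]
time: 42.02
tcp_pos: [0.614, 0.1624, 0.1005]
ee_rot: [-0.306, 1.55, 0.299]
force: [0.5, -5.8, 0.8]
opening: 0.0108
t 42.02 tcp [0.614  0.1624 0.1005] F [ 0.5 -5.8  0.8] T [-1.02  0.09  0.07] op 0.0108 q [ 0.145  0.562 -0.099  0.909 -0.004  1.33 ]
R [[0.001, -0.376, 0.927], [-0.004, 0.927, 0.376], [-1.0, -0.004, -0.001]]
t 42.02 tcp [0.614  0.1624 0.1005] F [ 0.5 -5.8  0.8] T [-1.02  0.09  0.07] op 0.0108 q [ 0.145  0.562 -0.099  0.909 -0.004  1.33 ]
collar x [0.53707929 0.55626535 0.5704929 ] nozzle x [0.48955927 0.48959773 0.49018769]
collar x [0.54179097 0.55927636 0.57355662] nozzle x [0.49066668 0.49142481 0.49181071]
side knob 113 c [0.6115 0.1713 0.1465] mid [0.6151 0.1666 0.1466] yaw 114.0901379996316 [0.0363407  0.04353461 0.01870451] z98 0.15541987844175176
```

```bash
cat > t.py <<'E'
from h import *
s=readout.sense(); print('T',np.round(s['ft_torque'],3),'F',np.round(s['force'],1),'q6',round(s['qpos'][5],3),'op',round(s['opening'],4))
E
python3 -m pendant '{"fingers":[0,0],"slide":[[0,-0.08,-0.04],[0,0,0]],"spin":[5,5]}' 60 >/dev/null; python3 t.py;  python3 -m pendant '{"fingers":[0,0],"slide":[[0,0,0],[0,0,0]],"spin":[5,5]}' >/dev/null;python3 t.py
```

```text
T [-0.63   0.112  0.027] F [-0.8 -1.9  0.8] q6 1.501 op 0.0108
T [-0.701  0.205  0.195] F [-0.7 -3.1  0. ] q6 1.675 op 0.0107
```

```bash
python3 -m pendant '{"fingers":[0,0],"slide":[[0,0,0],[0,0,0]],"spin":[5,5]}' >/dev/null;python3 t.py
```

```text
T [-0.67   0.312  0.219] F [-1.9 -3.8  0.1] q6 1.85 op 0.0103
```

```bash
python3 -m pendant '{"fingers":[0,0],"slide":[[0,0,0],[0,0,0]],"spin":[5,5]}' >/dev/null;python3 t.py
```

```text
T [-0.662  0.427  0.223] F [-0.3 -3.3  1.3] q6 2.024 op 0.0105
```

Torque jumped from about 0.06 to a steady 0.22 N m near q6≈1.6, so the clutch has slipped about 0.35–0.5 rad. Stopping, opening and withdrawing.

```bash
python3 -m pendant '{"fingers":[0.3,0.6,0.6,0.6],"slide":[[0,0,0],[0,0,0],[0,0,0],[0,0,0]],"spin":[0,0,0,0]}' >/dev/null; python3 t.py; python3 -m pendant '{"fingers":[0.6,0.6,0.6,0.6,0.6],"slide":[[-3,0,0],[-5,0,0],[-6,0,0],[-6,0,0],[0,0,0]],"spin":[0,0,0,0,0]}'; python3 -c "
from h import *;go(.35,.02,.28)"
```

```text
T [-0.029 -0.012  0.021] F [-0.2 -0.3 -0.8] q6 2.022 op 0.051
time: 44.25
tcp_pos: [0.6164, 0.1641, 0.3062]
ee_rot: [0.243, 1.547, -0.238]
force: [1.4, 0.0, -0.4]
opening: 0.0513
t 44.25 tcp [0.6164 0.1641 0.3062] F [ 1.4  0.  -0.4] T [-0.02 -0.01  0.02] op 0.0513 q [0.145 0.452 0.252 1.359 0.    2.022]
R [[0.011, 0.302, 0.953], [0.002, 0.953, -0.302], [-1.0, 0.005, 0.01]]
yaw -17.57 slide [  2.32 -21.79 -21.07] spin None
```

```bash
python3 -m pendant '{"fingers":[0.6,0.6,0.6,0.6,0.6,0.6,0.6],"slide":[[0,-3.6,-3.5],[0,-3.6,-3.5],[0,-3.6,-3.5],[0,-3.6,-3.5],[0,-3.6,-3.5],[0,-3.6,-3.5],[0,0,0]],"spin":[0,0,0,0,0,0,0]}'; python3 m7.py; python3 m4.py
python3 - <<'E'
from h import *
p,d=load('side'); q,e=load('top')
for n,d in (('side',d),('top',e)):
    W=cloud(n,d); f=W.reshape(-1,3); f=f[~np.isnan(f[:,0])]
    c=f[(f[:,0]>.66)&(f[:,0]<.77)&(abs(f[:,1])<.12)&(f[:,2]>.13)&(f[:,2]<.165)]; L={}
    for sg in (-1,1):
        k=c[(sg*(c[:,0]+.043*c[:,1]-.714)>.008)&(abs(c[:,0]+.043*c[:,1]-.714)<.034)]
        if len(k)>20: L[sg]=np.linalg.lstsq(np.c_[k[:,:2],np.ones(len(k))],k[:,2],rcond=None)[0]
    if len(L)==2:
        a,b=L[-1],L[1]; y=.0125; x=((b[1]-a[1])*y+b[2]-a[2])/(a[0]-b[0]); print(n,'ridge x,z',round(x,4),round(a@[x,y,1],4))
a=cv2.resize(p[120:320,150:370],(660,600-270)); b=cv2.resize(q[140:290,100:380],(500,268)); o=np.zeros((600,660,3),np.uint8); o[:330]=a; o[332:600,:500]=b; save(o,'final.png')
E
```

```text
time: 45.12
tcp_pos: [0.3453, 0.0206, 0.2994]
ee_rot: [0.243, 1.558, -0.243]
force: [1.1, -0.2, -0.7]
opening: 0.0513
t 45.12 tcp [0.3453 0.0206 0.2994] F [ 1.1 -0.2 -0.7] T [ 0.04 -0.05 -0.03] op 0.0513 q [-0.155 -0.118 -0.455  1.234 -0.     1.725]
R [[-0.001, 0.304, 0.953], [0.0, 0.953, -0.304], [-1.0, -0.0, -0.001]]
collar x [0.54958213 0.56055817 0.57047982] nozzle x [0.48979298 0.48987112 0.48996278]
collar x [0.53903957 0.55057969 0.5682976 ] nozzle x [0.49124337 0.49132351 0.49182656]
side knob 99 c [0.6123 0.1692 0.1448] mid [0.6132 0.1661 0.1438] yaw 70.84063509136513 [0.02052134 0.04530227 0.01348552] z98 0.14919200039001013
top knob 50 c [0.6118 0.1641 0.1465] mid [0.611  0.1637 0.1465] yaw 71.96935373010773 [0.02072926 0.04276766 0.0183749 ] z98 0.15343554198603096
side ridge x,z 0.7132 0.1672
top ridge x,z 0.7157 0.1668
```

View pics/final.png

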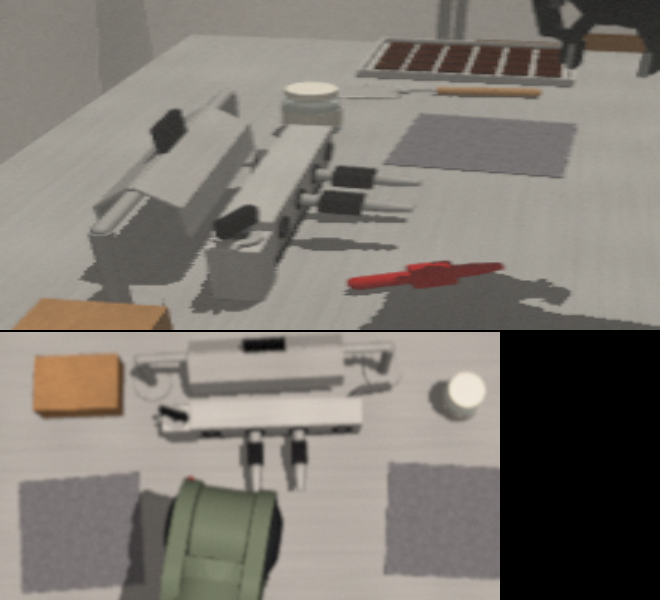

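Final picture: the cover is astride the rail, two lances sit in collets 2 and 3, both mats are empty and the bystanders are in place. The knob wing at 71–72° matches the commanded turn.

```bash
python3 -c "
from plant import hand_in;print(hand_in())"
```

```text
the job is handed in; nothing more can be done
None
```

I hung the cover on the rail, seated the two lances I found, locked the thumbscrew, and handed the job in at about 45 s of the 210 s allowed. No verdict is reported.

- **Cover:** it hangs astride the rail, released, tilted about 4° (limit about 14°). Its outer ridge is at z 0.167 m, where a correct hang should be, and its x is within about 2 mm of the bar. The first grasp slipped and moved the cover a few millimetres. The fingertips turned out to sit about 25 mm above the reported TCP, and I corrected for that afterwards.
- **Lances:** only two were present, both on the left mat, and they are now in collets 3 and 2. Each stopped within 1 mm of the predicted bottom and held against a 15–16 N push. I never clearly felt the seal drag, so I'm relying on the depth and the hard stop.
- **Thumbscrew:** I turned it clockwise until the torque jumped from about 0.06 to a steady 0.22 N m, then about 0.35–0.5 rad further (limit 0.8). The wing's final angle (71–72°) matches the turn I commanded. I couldn't read the spindle pointer, so that the spindle is at its stop rests on the torque.
- **Last checks:** the robot is clear of everything, both mats are empty, and the jar and carton look unmoved. The spatula's blade and handle look unmoved in the side view. The two cameras disagree by about 2.5 mm in x, within the tolerances.

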